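Interlace and latch a finned heat sink on an inclined board jig

TASK

Take the large finned heat sink from the black tray, slide its fins down between the fins of the sink already mounted on the sloping jig - it only goes in one way round, thick fin into the wide gap - and let it seat fully home without forcing it. Then slide the jig's steel latch fully down over the sink's edge and let go. Leave everything else where it is.

Things in the scene. Friction and masses are not known exactly. Their poses are not given: they have to be found in the camera images.
- sink_grip (a point): Grip point in the spine of the large loose aluminium heat sink (0.45 kg), standing fins-down in the tray. z = up out of the spine, x = along the fins, y = across, towards the thick fin. It is 61 mm above the fin tips. Spine 70 (x) x 16 (y, pinch here) x 36 mm tall: its top is 13 mm above this point, the plate's top 23 mm below. Plate 100 (x) x 76 (y) x 8 mm; fins 30 mm deep.
- sink_thick_fin (a point): Middle of the tip of the large sink's thick fin (10.5 mm), at x = 0, y = +30.5, z = -61 mm from sink_grip, same axes. The other four fins are 5.5 mm thick, at y = -28, -14, 0, +14 mm. All are 96 mm long (x), 30 mm deep, with tapered tips.
- sink_block (a point): Centre of the small black block (18 x 14 x 7 mm) on one corner of the large sink's plate, at x = -39, y = +30, z = -16 mm from sink_grip, same axes; it marks the thick-fin side. On the fitted sink it is at the low end of the slope, over the wide gap.
- seat (a point): Mid-point of the fin floor of the sink fixed on the green board of the sloping jig (fixed). z = square out of the slope, leaning 25 degrees from vertical towards the robot side; x = up the slope; y = across, towards the wide gap. Fully home, the loose fin tips rest on this floor: sink_grip is at (0, 0, +61) mm here, all axes parallel (up to 4 mm lower along x, on the jig's lower stop, is fine).
- wide_gap (a point): Middle of the floor of the fixed sink's one wide gap (13.5 mm), at y = +30.5 mm from seat, same axes. The other gaps are 8.5 mm, at y = -28, -14, 0, +14 mm: side play of the loose fins is 1.5 mm each way. Fixed fins run along x, 100 mm long, 28 mm high, tapered tips; cheeks end at y = +-47 mm. The steel stop below the sink (40 mm wide) has its face at x = -54, top at z = +40 mm.
- latch_tab (a point): Grip point of the steel latch's upright tab: 24 (along slope) x 14 (across, pinch here) x 36 mm tall; the point is 14 mm below its top, 22 mm above the tongue. Axes as seat, where it lies at x = 125 mm minus the joint value, y = 0, z = 68.5 mm. The 44 mm wide tongue reaches 37 mm down-slope of it, underside 2.5 mm above a seated plate; closed, it covers the plate's top 12 mm.
- latch (a joint): Travel of the latch down the slope (along -x of seat), m: 0 = fully back (open), 0.05 = fully down (closed, end stop). Starts between 0 and 0.02, slides with about 2 N friction and stays where left.
- small_sink: Bystander: smaller aluminium heat sink in the same tray, 66 x 60 mm, 58 mm tall, three 10 mm fins, 46 mm long spine, no black block. Origin: centre of underside.
- screwdriver: Bystander: screwdriver, 190 mm, lying on the table in front on the right.
- flux: Bystander: white bottle 52 mm across, 130 mm tall, at the right. Origin: centre of underside.
- jar: Bystander: jar with black cap, 56 mm across, 55 mm tall, between the robot and the work. Origin: centre of underside.
- tape: Bystander: cardboard tape core, 90 mm across, 22 mm tall, flat on the table. Origin: centre of underside.
- board: Bystander: loose green circuit board 120 x 160 mm with parts up to 24 mm tall. Origin: centre of underside.
- tray: Black tray fixed to the table, 200 x 320 mm, rim 18 mm high, floor 4 mm thick; the large and the small sink stand in it. Origin: centre of underside. The tray and the jig may be on either side, left or right.
Things that resemble listed ones, but are neither listed nor needed, are in the scene too. Leave any brown or green look-alike of the part that bears sink_grip alone.

How it is judged:
By the outcome, as a careful person would: the job done as asked, in the order asked, and still so for the second after the job is handed in, with the robot touching nothing.
It also fails if it takes over 58 s, if anything falls off the work surface, if the arm or the gripper's body presses on something with over 40 N, if the wrist force passes 120 N, or if a joint passes its speed limit or range.

ROBOT

A 6-joint arm with a two-finger parallel gripper is mounted at the origin on the work surface. World frame = base frame: x ahead of the robot, y to its left, z up, the work surface at z = 0. Lengths are in m, angles in rad, forces in N, time in s.
With the tool pointing down it reaches from about 0.35 to 0.875 m from the base axis. Payload 4.2 kg.
Tool frame: the origin (TCP) lies at the very end of the fingers, on their centre line; the grasp point (between the pads) lies 19 mm behind it; y points along the fingers, z is the direction in which the jaws open and shut, and the axes are right-handed (so a half turn about y gives the same grasp; the last joint's range is limited). The gripper opens to 85 mm and grips with 20 to 120 N. Pads are 22 mm wide; open, the fingers measure 114 mm over their backs; the gripper's body (76 mm by 85 mm) begins 54 mm behind the grasp point. The pads swing forward as they close: fully open they stand 13 mm farther back than shut.
Start: joints at [-1.04, 0.385, 0.008, 0, -1.194, -0.259], TCP at [0.168, -0.602, 0.231] pointing down, gripper open.
Joint ranges: [-3.14, 3.14], [-1.21, 2.06], [-1.07, 1.41], [-3.16, 2.05], [-2.99, -0.16], [-3.1, 3.1]. Speed limits (rad/s): [2.79, 2.79, 3.14, 3.14, 3.14, 3.14].

INTERFACE

Orientations are given as a unit quaternion [x, y, z, w].
In Python, from workcell import ctrl gives the robot as it stands.
- The arm moves only by the shell command python3 -m creep 'ROWS' [OPENING] [FORCE]. ROWS is JSON, a list of rows, each an object with "linear": the shift along the tool's x, y, z in m, a list of three; "turn": the turn, a rotation vector about the tool's x, y, z in rad, a list of three. A call has 1 to 8 rows; each row is the pose to reach, as a shift and turn from the pose measured when the call began, along the tool's axes at that moment; what a row does not reach only later rows make up. A row lasts 1/10 s, in which the tool goes at most 50 mm and 8.59 degrees, less where a joint would pass 70% of its speed; a pose out of reach is approached as far as the arm can. A call with a gripper value outside its range is refused whole. OPENING is the gripper command: -1 is shut, 1 is fully open, values between are in proportion, set as the call begins (- or left out, the last holds). The fingers move at their own pace and stop on an object; FORCE is the grip in N (left out, the last holds). Time passes only in rows, so rows that repeat a pose let the fingers close. It gives the time, the measured TCP pose, the force and the opening at its end, in the units of the state.
- ctrl.state(): the state, without advancing time (a new reading comes with each control period).
- ctrl.get_image(name): name is "scene" or "top"; returns (picture, depth): 400x640x3 uint8, red, green, blue; 400x640 float32, m along the optical axis (not along the pixel's ray), 0 where there is no reading.
- ctrl.get_calibration(name): a dict with "K" (3x3 intrinsics, pixels), "world_from_camera" (4x4, takes a point from camera to world coordinates). Camera axes: x right, y up, looking along -z (the intrinsics and any distortion apply to the point x, -y, -z); pixel columns grow to the right and rows downward; lengths in m; the calibration is good to about 2 mm. A picture is of the moment at which its call begins. get_calibration takes no time and is no camera call.
- ctrl.sign_off(): hands the job in, once; it reports no verdict.
The state is a dict: "time": time; "joint_positions": joint angles; "qd": joint speeds; "tau": joint torques, N m; "eef_pos": TCP position; "ee_rot": TCP orientation; "ft_force": force on the tool from outside, world axes, zero at the start; "ft_torque": the same for the moment, N m; "width": finger opening in m.
Only numpy, scipy, OpenCV 4.12 (cv2) and the standard library are available. Lean on these libraries where they do the work, as an engineer would, in place of code of your own. Each camera call takes 0.05 s, during which the arm holds its last target.

## Working session

There is one attempt and no reset: what is moved stays moved. The work goes in short steps, Python scripts to look and compute and a shell command to move; the robot and the scene stay as the last step left them, time stands still between calls to the robot, and variables do not carry over. Pictures are saved under pics/ and viewed, and the job is handed in when it is done.

```bash
ls; mkdir -p pics
python3 - <<'E'
from workcell import ctrl
import cv2,numpy as np
print(ctrl.state())
for n in("scene","top"):
    c=ctrl.get_calibration(n);print(n,c)
    p,d=ctrl.get_image(n)
    cv2.imwrite(f"pics/{n}0.png",p[:,:,::-1]);np.savez(f"pics/{n}0.npz",p=p,d=d)
E
```

```text
pics
{'time': 0.0, 'joint_positions': array([-1.04037549e+00,  3.85556896e-01,  6.60493745e-03, -5.28260857e-04,
       -1.19399333e+00, -2.58607303e-01]), 'qd': array([ 0.00118812,  0.00020112,  0.00066792, -0.00139404,  0.00075818,
        0.00088296]), 'tau': array([ 9.38982976e-05, -3.92289591e+01,  1.88405800e+01,  4.18631405e+00,
       -4.62918411e-03, -1.09421272e-06]), 'eef_pos': array([ 0.16766716, -0.60147191,  0.23020886]), 'ee_rot': array([-0.69982724, -0.09560493,  0.09586847,  0.70136351]), 'ft_force': array([ 0.61157852, -0.22143529, -0.24930529]), 'ft_torque': array([-0.0172282 , -0.04340821, -0.02043095]), 'width': 0.08525397489809365}
scene {'K': array([[466.93910025,   0.        , 317.13841328],
       [  0.        , 466.93910025, 195.77113775],
       [  0.        ,   0.        ,   1.        ]]), 'world_from_camera': array([[ 2.36337883e-03, -8.43667202e-01,  5.36861310e-01,
         1.24193899e+00],
       [ 9.99996496e-01,  2.63436857e-03, -2.62339997e-04,
         1.36273681e-03],
       [-1.19296291e-03,  5.36860049e-01,  8.43670472e-01,
         1.35055644e+00],
       [ 0.00000000e+00,  0.00000000e+00,  0.00000000e+00,
         1.00000000e+00]])}
top {'K': array([[512.18000509,   0.        , 319.09750149],
       [  0.        , 512.18000509, 197.52463878],
       [  0.        ,   0.        ,   1.        ]]), 'world_from_camera': array([[ 0.01481863,  0.98250545, -0.18564332,  0.1750532 ],
       [-0.9998718 ,  0.01568708,  0.00320999, -0.00431782],
       [ 0.00606603,  0.18557196,  0.98261195,  1.62553785],
       [ 0.        ,  0.        ,  0.        ,  1.        ]])}
```

View pics/scene0.png

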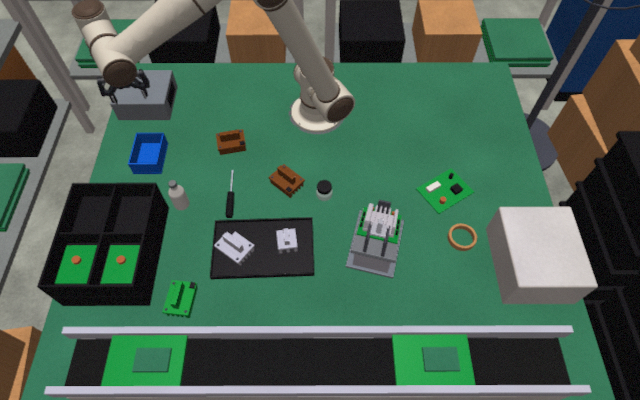

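View pics/top0.png

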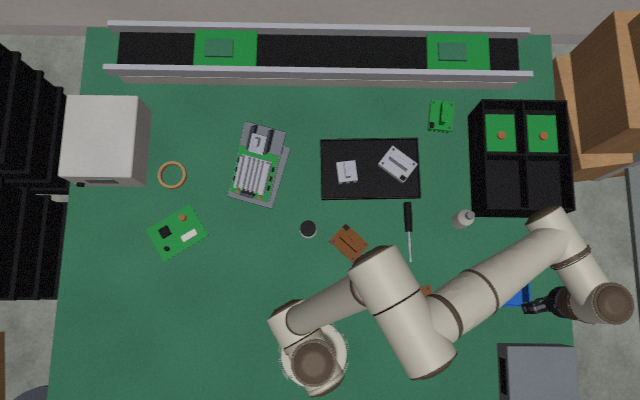

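The scene view shows the large sink in the tray at about (234,247) and the jig at (376,240). In the top view they are at (398,163) and (257,165). The next step is zoomed crops.

Run:
```python
import cv2,numpy as np
s=cv2.imread("pics/scene0.png");t=cv2.imread("pics/top0.png")
f=lambda im,x,y,w,h,n:cv2.resize(im[y:y+h,x:x+w],(w*8,h*8),interpolation=cv2.INTER_CUBIC)
a=np.hstack([f(s,208,215,50,60,0),f(s,340,200,50,60,0)]);
cv2.imwrite("pics/c1.png",a)
a=np.hstack([f(t,375,138,50,60,0),f(t,232,118,50,60,0)]);
cv2.imwrite("pics/c2.png",f(t,375,138,50,50,0))
cv2.imwrite("pics/c3.png",f(t,222,115,75,75,0))
cv2.imwrite("pics/c4.png",f(s,340,195,75,75,0))
cv2.imwrite("pics/c5.png",f(s,208,220,60,55,0))
```

```text
(no output)
```

View pics/c2.png

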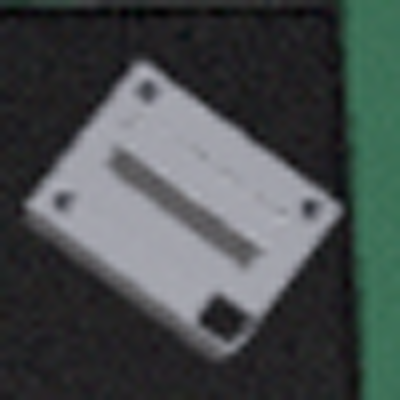

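View pics/c3.png

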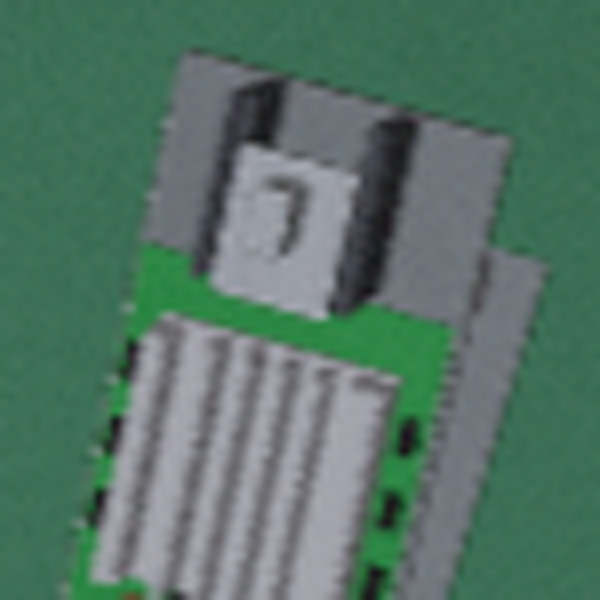

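View pics/c4.png

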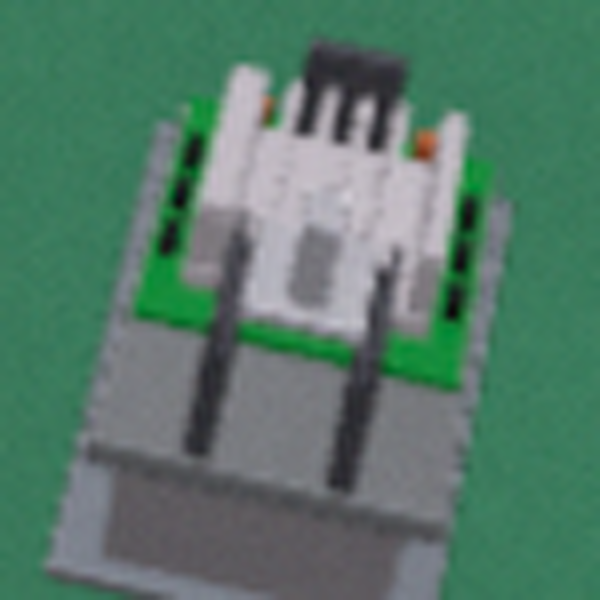

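View pics/c5.png

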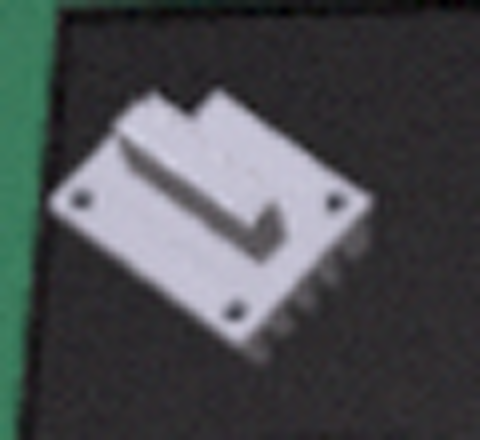

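```bash
cat > h.py <<'E'
import numpy as np,cv2
from workcell import ctrl
from scipy.spatial.transform import Rotation as R
def cloud(n,p,d):
    c=ctrl.get_calibration(n);K=c["K"];T=c["world_from_camera"]
    v,u=np.mgrid[0:400,0:640]
    P=np.stack([(u-K[0,2])/K[0,0]*d,-(v-K[1,2])/K[1,1]*d,-d],-1)
    return P@T[:3,:3].T+T[:3,3]
def proj(n,X):
    c=ctrl.get_calibration(n);K=c["K"];T=c["world_from_camera"]
    q=(np.atleast_2d(X)-T[:3,3])@T[:3,:3]
    return np.c_[K[0,2]+K[0,0]*q[:,0]/-q[:,2],K[1,2]+K[1,1]*q[:,1]/q[:,2]]
def ray(n,uv,z):
    c=ctrl.get_calibration(n);K=c["K"];T=c["world_from_camera"]
    uv=np.atleast_2d(uv);r=np.c_[(uv[:,0]-K[0,2])/K[0,0],-(uv[:,1]-K[1,2])/K[1,1],-np.ones(len(uv))]@T[:3,:3].T
    return T[:3,3]+r*((z-T[2,3])/r[:,2])[:,None]
def load(n,k="0"):
    f=np.load(f"pics/{n}{k}.npz");return f["p"],f["d"]
E
python3 - <<'E'
from h import *
for n in("scene","top"):
    p,d=load(n);P=cloud(n,p,d)
    print(n,"table",np.median(P[300:310,480:500,2] if n=="top" else P[320:326,300:310,2]))
    W=(P[...,0]>.38)&(P[...,0]<.65)
    box=(slice(220,275),slice(208,260)) if n=="scene" else (slice(140,190),slice(375,425))
    m=np.zeros(d.shape,bool);m[box]=True;m&=(p.min(-1)>90)
    z=P[m][:,2];print(np.histogram(z,bins=np.arange(0,.1,.006)))
    q=P[m&(abs(P[...,2]-.042)<.006)];
    print(len(q),q[:,2].mean(),cv2.minAreaRect((q[:,:2]*1000).astype(np.float32)))
    s=P[m&(P[...,2]>.066)];print("spine",len(s),s[:,2].max(),np.median(s[:,2]),cv2.minAreaRect((s[:,:2]*1000).astype(np.float32)))
E
```

```text
scene table 0.00011577994054368101
(array([ 10,  12,   0,   0,   0,  20, 201, 295,  24,   8,   9,  12,  47,
        69,   4,   0]), array([0.   , 0.006, 0.012, 0.018, 0.024, 0.03 , 0.036, 0.042, 0.048,
       0.054, 0.06 , 0.066, 0.072, 0.078, 0.084, 0.09 , 0.096]))
496 0.042529795939855036 ((589.7989501953125, -257.6058349609375), (104.12487030029297, 76.82838439941406), 54.25562286376953)
spine 134 1.3505564431134554 0.0787095135690391 ((896.89306640625, -124.07954406738281), (732.8687744140625, 45.531436920166016), 23.533946990966797)
top table 0.6703399683270777
(array([  8,   6,  11,  11,   1,  28, 233, 239,  43,  14,  12,  12,  67,
        50,   1,   0]), array([0.   , 0.006, 0.012, 0.018, 0.024, 0.03 , 0.036, 0.042, 0.048,
       0.054, 0.06 , 0.066, 0.072, 0.078, 0.084, 0.09 , 0.096]))
472 0.04197194559164326 ((588.615478515625, -258.75872802734375), (99.34407043457031, 79.1163558959961), 53.48348617553711)
spine 132 1.6255378519203805 0.07737705802302075 ((396.23345947265625, -120.71388244628906), (68.97702026367188, 495.0932312011719), 54.31295394897461)
```

Run:
```python
from h import *
# sink: robust refine using both cams: block pixel, edges
p,d=load("top");
print("block ray", ray("top",[(402.9,177.7)],.049))
# jig plane fits
for n,box in (("scene",(slice(205,262),slice(345,412))),("top",(slice(118,205),slice(225,295)))):
    p,d=load(n);P=cloud(n,p,d);m=np.zeros(d.shape,bool);m[box]=True
    hsv=cv2.cvtColor(p,cv2.COLOR_RGB2HSV)
    g=m&(hsv[...,0]>50)&(hsv[...,0]<75)&(hsv[...,1]>150)&(P[...,2]>.02)
    q=P[g];print(n,len(q),q.mean(0))
    for _ in range(5):
        A=np.c_[q[:,:2],np.ones(len(q))];c,*_=np.linalg.lstsq(A,q[:,2],rcond=None);r=q[:,2]-A@c
        q=q[abs(r)<max(.003,2*r.std())] 
    nrm=np.array([-c[0],-c[1],1]);nrm/=np.linalg.norm(nrm)
    print("board",len(q),c,"tilt",np.degrees(np.arccos(nrm[2])),"yaw up",np.degrees(np.arctan2(c[1],c[0])),r.std())
    b=m&(p.min(-1)>130)&(P[...,2]>.02);q=P[b];print("bright",len(q),q.mean(0),q.min(0),q.max(0))
```

```text
block ray [[ 0.54085509 -0.27321397  0.049     ]]
scene 243 [0.57160323 0.18627075 0.1080511 ]
board 203 [ 0.44571459 -0.1218064  -0.13248554] tilt 24.799711418320143 yaw up -15.284773027438845 0.0019199674216448248
bright 631 [0.55295406 0.19189714 0.13144391] [0.46967457 0.00136274 0.05654398] [1.24193899 0.25177114 1.35055644]
top 372 [0.55144246 0.17602146 0.09505527]
board 331 [ 0.4457265  -0.12883964 -0.13248408] tilt 24.89006860643005 yaw up -16.122221600254676 0.0029810748220342976
bright 936 [0.54815285 0.1894403  0.13090633] [ 0.1750532  -0.00431782  0.06439979] [0.63570789 0.2512874  1.62553785]
```

```bash
cat >> h.py <<'E'
def seatR(yaw,tilt=25):
    x=R.from_euler("ZY",[yaw,-tilt],degrees=True).as_matrix(); return x
E
python3 - <<'E'
from h import *
Rm=seatR(-15.6);print(Rm)
O=np.array([.54,.19,.10])
for n,box in (("scene",(slice(195,262),slice(345,412))),("top",(slice(118,205),slice(225,295)))):
    p,d=load(n);P=cloud(n,p,d);m=np.zeros(d.shape,bool);m[box]=True
    Q=(P-O)@Rm
    b=m&(p.min(-1)>120)&(P[...,2]>.02)&(d>0);q=Q[b]*1000
    im=np.zeros((400,640),np.float32)
    print(n);h,e=np.histogram(q[:,2],bins=np.arange(-40,110,4));print(dict(zip(e.astype(int),h)))
    # rows of rectified z map
    g={}
    for a in q: g.setdefault((int(a[0]//6),int(a[1]//4)),[]).append(a[2])
    for i in range(22,-14,-1):
        print("%4d"%(i*6)," ".join("%3d"%np.median(g[(i,j)]) if (i,j) in g else "  ." for j in range(14,-16,-1)))
E
```

```text
[[ 0.87292173  0.26891982 -0.40705009]
 [-0.24372413  0.96316257  0.11365043]
 [ 0.42261826  0.          0.90630779]]
scene
{np.int64(-40): np.int64(0), np.int64(-36): np.int64(0), np.int64(-32): np.int64(0), np.int64(-28): np.int64(0), np.int64(-24): np.int64(40), np.int64(-20): np.int64(195), np.int64(-16): np.int64(32), np.int64(-12): np.int64(29), np.int64(-8): np.int64(135), np.int64(-4): np.int64(30), np.int64(0): np.int64(5), np.int64(4): np.int64(6), np.int64(8): np.int64(2), np.int64(12): np.int64(19), np.int64(16): np.int64(84), np.int64(20): np.int64(134), np.int64(24): np.int64(39), np.int64(28): np.int64(2), np.int64(32): np.int64(5), np.int64(36): np.int64(59), np.int64(40): np.int64(89), np.int64(44): np.int64(10), np.int64(48): np.int64(2), np.int64(52): np.int64(1), np.int64(56): np.int64(2), np.int64(60): np.int64(2), np.int64(64): np.int64(1), np.int64(68): np.int64(1), np.int64(72): np.int64(16), np.int64(76): np.int64(15), np.int64(80): np.int64(0), np.int64(84): np.int64(0), np.int64(88): np.int64(0), np.int64(92): np.int64(0), np.int64(96): np.int64(0), np.int6
[... 9379 characters left out ...]
  .  21  -3   .   .  16   1   3  16  27  -4  19  20  19  23   .   .   .   .
 -54 -11   .  16  22  26  -2  -8   .  24   9  -5   .  16  -9  -1  17  10  -4   .  22 -11  -2  20  23  20  16   .   .   .   .
 -60 -12   .   .  19  19  -2  -7   .  17  -4  -5   .  19  -5  -6   .  -6  -7  14   .  -5  -1   .  27  20  17   .   .   .   .
 -66   .   .   .   .   .   .   .   .   .   .   .   .   . -11  -5   .   .   .   .   .   .  -7   .   .   .   .   .   .   .   .
 -72   .   .   .   .   .   .   .   .   .   .   .   .   .   .   .   .   .   .   .   . -20   .   .   .   .   .   .   .   .   .
 -78   .   .   .   .   .   .   .   .   .   .   .   .   .   .   .   .   .   .   .   .   .   .   .   .   .   .   .   .   .   .
```

Run:
```python
from h import *
Rm=seatR(-15.6);O=np.array([.54,.19,.10])
for n,box in (("scene",(slice(195,262),slice(345,412))),("top",(slice(118,205),slice(225,295)))):
    p,d=load(n);P=cloud(n,p,d);m=np.zeros(d.shape,bool);m[box]=True
    Q=((P-O)@Rm)*1000;q=Q[m&(d>0)]
    t=q[(q[:,2]>16)&(q[:,2]<29)&(abs(q[:,0]+10)<51)]
    print(n,"tip z med",np.median(t[:,2]))
    print(" x edges",np.percentile(t[:,0],[0,.5,1,99,99.5,100]))
    h,e=np.histogram(t[:,1],bins=np.arange(-52,56,2));print(dict(zip(e.astype(int).tolist(),h.tolist())))
    # yaw: per fin slope
    for off0 in (21,7,-7,-21):
        for it in range(1):
            s=t[abs(t[:,1]-off0-1)<5.5]
            print(off0,len(s),"mean y",s[:,1].mean(),"slope deg",np.degrees(np.polyfit(s[:,0],s[:,1],1)[0]))
    k=q[(abs(q[:,2]-39.5)<6)&(q[:,0]>60)&(q[:,0]<125)&(abs(q[:,1])<30)]; print("tongue z",np.median(k[:,2]),"y",np.percentile(k[:,1],[2,98]),"x",np.percentile(k[:,0],[1,99]))
    k=q[(q[:,2]>68)&(q[:,2]<90)&(q[:,0]>60)&(q[:,0]<125)];print("tab",len(k),k.mean(0),np.percentile(k,[3,97],axis=0))
```

```text
scene tip z med 21.533230503661457
 x edges [-60.98520895 -60.7699569  -60.6242788   39.99286947  40.2860587
  40.53037022]
{-52: 0, -50: 0, -48: 0, -46: 0, -44: 2, -42: 10, -40: 14, -38: 13, -36: 12, -34: 12, -32: 12, -30: 14, -28: 2, -26: 0, -24: 0, -22: 0, -20: 6, -18: 12, -16: 12, -14: 4, -12: 1, -10: 0, -8: 1, -6: 4, -4: 12, -2: 8, 0: 1, 2: 0, 4: 0, 6: 1, 8: 5, 10: 9, 12: 12, 14: 1, 16: 1, 18: 1, 20: 0, 22: 5, 24: 13, 26: 8, 28: 2, 30: 0, 32: 0, 34: 0, 36: 0, 38: 0, 40: 2, 42: 11, 44: 12, 46: 13, 48: 12, 50: 9, 52: 0}
21 27 mean y 24.587808998043922 slope deg 1.962681334615658
7 23 mean y 11.08875404889508 slope deg 0.7841689100757471
-7 22 mean y -3.083627945003829 slope deg 0.530438971499173
-21 26 mean y -16.82524444307956 slope deg 0.15871037520771847
tongue z 40.39089749914966 y [-23.04885564  27.78760608] x [ 65.37314752 122.81410689]
tab 37 [106.93122994   5.58694273  75.00999286] [[ 91.12478748  -0.56272124  68.78762399]
 [116.21274588  11.98054932  78.37944622]]
top tip z med 20.785939290287775
 x edges [-59.23577976 -57.74874721 -57.14683948  40.23298244  40.40012393
 
[... 192 characters left out ...]
-10: 2, -8: 12, -6: 21, -4: 10, -2: 1, 0: 0, 2: 0, 4: 1, 6: 9, 8: 23, 10: 11, 12: 2, 14: 0, 16: 0, 18: 2, 20: 17, 22: 20, 24: 10, 26: 0, 28: 0, 30: 0, 32: 0, 34: 0, 36: 0, 38: 10, 40: 20, 42: 22, 44: 25, 46: 11, 48: 11, 50: 0, 52: 0}
21 49 mean y 22.502290857148516 slope deg 0.32243447424301097
7 46 mean y 8.997839136923313 slope deg 0.7028724301277716
-7 46 mean y -5.028201267621946 slope deg 0.39957736460673965
-21 48 mean y -19.235879000185108 slope deg 0.6792726230797564
tongue z 39.217201651951996 y [-26.6083422   29.22449653] x [ 66.82863417 123.09984137]
tab 44 [104.02002711   2.41055848  75.72093813] [[ 92.99733661  -3.96737442  69.26385351]
 [114.82813832   9.57878856  81.82388231]]
```

```bash
cat >> h.py <<'E'
SY=-15.1
SR=seatR(SY)
SO=np.array([.54,.19,.10])+seatR(-15.6)@(np.array([-9.8,2.8,-6.8])/1000)
# tool rot from part rot: x_t=s*x, y_t=-z, z_t=s*y
def toolR(Rp,s=1): return np.c_[s*Rp[:,0],-Rp[:,2],s*Rp[:,1]]
def delta(tp,tR,st=None):
    st=st or ctrl.state();C=R.from_quat(st["ee_rot"]).as_matrix()
    l=C.T@(np.asarray(tp)-st["eef_pos"]);t=R.from_matrix(C.T@tR).as_rotvec()
    print("linear",np.round(l,4).tolist(),"turn",np.round(t,4).tolist(),"|l|",round(np.linalg.norm(l)*1e3,1),"deg",round(np.degrees(np.linalg.norm(t)),2))
E
python3 - <<'E'
from h import *
st=ctrl.state();C=R.from_quat(st["ee_rot"]).as_matrix();print(C.round(3), SO)
for n in("scene","top"):
    p,d=load(n);P=cloud(n,p,d)
    m=(abs(P[...,2])<.3)&(P[...,1]<-.2)&(P[...,0]>.15)&(P[...,0]<.75)&(P[...,1]>-.7)
    for x in np.arange(.15,.75,.05): print(n,"%.2f"%x,[int(1000*P[m&(abs(P[...,0]-x-.025)<.025)&(abs(P[...,1]-y-.025)<.025)][:,2].max(initial=0)) for y in np.arange(-.7,-.05,.05)])
    s=P[(P[...,2]>.068)&(P[...,2]<.09)&(abs(P[...,0]-.59)<.06)&(abs(P[...,1]+.258)<.06)][:,:2]
    c=s.mean(0);u,sv,vt=np.linalg.svd(s-c);print("spine",c,np.degrees(np.arctan2(vt[0,1],vt[0,0])))
Rp=R.from_euler("z",53.8,degrees=True).as_matrix()
for s in(1,-1): delta([.589,-.258,.20],toolR(Rp,s))
for s in(1,-1): delta(SO+SR@[0,0,.15],toolR(SR,s))
E
```

```text
[[ 0.963 -0.001 -0.268]
 [ 0.268  0.002  0.963]
 [-0.    -1.     0.002]] [0.53496628 0.19431253 0.08969545]
scene 0.15 [299, 299, 299, 299, 11, 9, 45, 81, 79, 9, 0, 0, 0]
scene 0.20 [6, 66, 62, 63, 9, 9, 38, 44, 11, 8, 0, 0, 0]
scene 0.25 [9, 71, 64, 64, 8, 8, 9, 9, 19, 9, 0, 0, 0]
scene 0.30 [9, 8, 6, 8, 9, 8, 7, 9, 23, 12, 0, 0, 0]
scene 0.35 [0, 0, 0, 10, 6, 88, 8, 23, 30, 12, 0, 0, 0]
scene 0.40 [157, 157, 158, 157, 156, 134, 9, 24, 32, 9, 0, 0, 0]
scene 0.45 [91, 146, 91, 156, 157, 8, 9, 23, 31, 21, 0, 0, 0]
scene 0.50 [90, 146, 90, 158, 157, 8, 9, 23, 56, 35, 0, 0, 0]
scene 0.55 [147, 148, 145, 158, 157, 9, 9, 50, 86, 82, 0, 0, 0]
scene 0.60 [148, 147, 149, 156, 156, 10, 10, 41, 80, 83, 0, 0, 0]
scene 0.65 [119, 147, 117, 157, 156, 8, 8, 24, 22, 22, 0, 0, 0]
scene 0.70 [109, 146, 110, 157, 155, 78, 77, 7, 8, 6, 0, 0, 0]
spine [ 0.5925566  -0.25653387] 52.96809047132626
top 0.15 [57, 70, 299, 299, 0, 0, 42, 44, 0, 0, 0, 0, 0]
top 0.20 [52, 66, 0, 0, 0, 10, 39, 45, 0, 0, 0, 0, 0]
top 0.25 [0, 0, 0, 8, 9, 8, 10, 13, 21, 0, 0, 0, 0]
top 0.30 [0, 10, 9, 9, 11, 11, 9, 13, 24, 8, 0, 0
[... 188 characters left out ...]
top 0.50 [93, 148, 95, 157, 154, 12, 11, 23, 59, 42, 0, 0, 0]
top 0.55 [147, 150, 149, 156, 155, 10, 9, 49, 83, 83, 0, 0, 0]
top 0.60 [137, 148, 143, 158, 153, 8, 11, 43, 78, 84, 0, 0, 0]
top 0.65 [118, 149, 120, 157, 157, 11, 8, 23, 24, 25, 0, 0, 0]
top 0.70 [108, 149, 110, 156, 158, 80, 80, 11, 10, 15, 0, 0, 0]
spine [ 0.58879709 -0.25951332] -126.40050868278901
linear [0.4981, 0.0307, 0.2178] turn [-0.0019, -0.6673, 0.0006] |l| 544.5 deg 38.23
linear [0.4981, 0.0307, 0.2178] turn [-0.0007, 2.4743, -0.0025] |l| 544.5 deg 141.77
linear [0.5129, 0.006, 0.7004] turn [-0.1186, 0.5262, -0.4264] |l| 868.1 deg 39.4
linear [0.5129, 0.006, 0.7004] turn [-0.5668, -2.5528, 0.1577] |l| 868.1 deg 150.1
```

```bash
R='{"linear":[0.4981,0.0,0.2178],"turn":[0,-0.6673,0]}'; python3 -m creep '[{"linear":[0.4981,0.0,0.2178],"turn":[0,-0.665,0]},{"linear":[0.4981,0.0,0.2178],"turn":[0,-0.665,0]},{"linear":[0.4981,0.0,0.2178],"turn":[0,-0.665,0]},{"linear":[0.4981,0.0,0.2178],"turn":[0,-0.665,0]},{"linear":[0.4981,0.0,0.2178],"turn":[0,-0.665,0]},{"linear":[0.4981,0.0,0.2178],"turn":[0,-0.665,0]},{"linear":[0.4981,0.0,0.2178],"turn":[0,-0.665,0]},{"linear":[0.4981,0.0,0.2178],"turn":[0,-0.665,0]}]' 1 40
python3 - <<'E'
from h import *
print(ctrl.state()["joint_positions"].round(2))
Rp=R.from_euler("z",53.6,degrees=True).as_matrix()
delta([.5895,-.258,.13],toolR(Rp))
E
```

```text
time: 0.9
eef_pos: [0.4788, -0.3473, 0.2306]
ee_rot: [-0.63, -0.319, 0.319, 0.632]
ft_force: [0.4, -0.7, -0.1]
width: 0.0851
[-0.35  0.33 -0.08 -0.   -1.17 -0.28]
linear [0.1374, 0.1006, -0.0365] turn [-0.0023, 0.0012, 0.0011] |l| 174.2 deg 0.16
```

```bash
python3 -m creep '[{"linear":[0.05,0.0,-0.013],"turn":[0,0,0]},{"linear":[0.1,0.04,-0.025],"turn":[0,0,0]},{"linear":[0.1374,0.08,-0.0365],"turn":[0,0,0]},{"linear":[0.1374,0.1006,-0.0365],"turn":[0,0,0]},{"linear":[0.1374,0.1006,-0.0365],"turn":[0,0,0]}]'
python3 - <<'E'
from h import *
Rp=R.from_euler("z",53.6,degrees=True).as_matrix()
delta([.5895,-.258,.048],toolR(Rp))
for n in("scene","top"):
    p,d=ctrl.get_image(n);np.savez(f"pics/{n}1.npz",p=p,d=d)
    c=proj(n,[.59,-.258,.08])[0].astype(int);x,y=c-35
    cv2.imwrite(f"pics/{n}1.png",cv2.resize(p[y:y+70,x:x+70,::-1],(490,490),interpolation=cv2.INTER_CUBIC))
E
```

```text
time: 1.4
eef_pos: [0.5872, -0.2549, 0.123]
ee_rot: [-0.627, -0.317, 0.323, 0.635]
ft_force: [0.1, 0.9, -1.8]
width: 0.0856
linear [-0.0009, 0.0749, -0.0047] turn [-0.0145, 0.0032, -0.0029] |l| 75.1 deg 0.87
```

View pics/scene1.png

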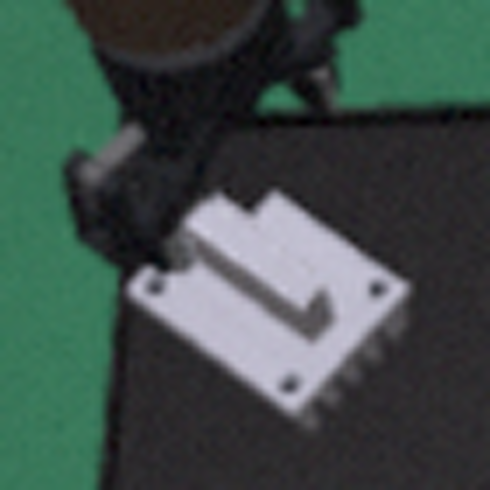

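The scene crop shows the open fingers over the spine, with the near fingertip at about (175,250) and the sink undisturbed. I'm descending straight down.

Run:
```python
from h import *
Rp=R.from_euler("z",53.6,degrees=True).as_matrix()
delta([.5895,-.258,.048],toolR(Rp))
```

```text
linear [0.0002, 0.0812, -0.0007] turn [-0.0044, 0.0023, -0.0007] |l| 81.2 deg 0.29
```

```bash
python3 -m creep '[{"linear":[0,0.03,-0.0007],"turn":[-0.004,0.002,0]},{"linear":[0,0.055,-0.0007],"turn":[-0.004,0.002,0]},{"linear":[0,0.072,-0.0007],"turn":[-0.004,0.002,0]},{"linear":[0,0.081,-0.0007],"turn":[-0.004,0.002,0]},{"linear":[0,0.081,-0.0007],"turn":[-0.004,0.002,0]},{"linear":[0,0.081,-0.0007],"turn":[-0.004,0.002,0]}]'
python3 -m creep '[{"linear":[0,0,0],"turn":[0,0,0]},{"linear":[0,0,0],"turn":[0,0,0]},{"linear":[0,0,0],"turn":[0,0,0]},{"linear":[0,0,0],"turn":[0,0,0]},{"linear":[0,0,0],"turn":[0,0,0]},{"linear":[0,0,0],"turn":[0,0,0]}]' -1 60
```

```text
time: 2.1
eef_pos: [0.5902, -0.259, 0.0501]
ee_rot: [0.632, 0.319, -0.318, -0.63]
ft_force: [-0.4, -0.2, 0.5]
width: 0.0856
time: 2.7
eef_pos: [0.591, -0.2592, 0.0505]
ee_rot: [0.632, 0.32, -0.318, -0.63]
ft_force: [1.1, -1.2, 1.5]
width: 0.0153
```

```bash
python3 -m creep '[{"linear":[0,-0.02,0],"turn":[0,0,0]},{"linear":[0,-0.05,0],"turn":[0,0,0]},{"linear":[0,-0.09,0],"turn":[0,0,0]},{"linear":[0,-0.13,0],"turn":[0,0,0]},{"linear":[0,-0.17,0],"turn":[0,0,0]},{"linear":[0,-0.2,0],"turn":[0,0,0]},{"linear":[0,-0.2,0],"turn":[0,0,0]}]'
python3 - <<'E'
from h import *
for n in("scene","top"):
    p,d=ctrl.get_image(n);np.savez(f"pics/{n}2.npz",p=p,d=d);cv2.imwrite(f"pics/{n}2.png",p[:,:,::-1])
st=ctrl.state();print(st["ft_force"],st["width"],st["joint_positions"].round(2))
print(SO+SR@[0,0,.061+.09-.019+.0045])
delta(SO+SR@[0,0,.061+.09-.019+.0045],toolR(SR))
E
```

```text
time: 3.4
eef_pos: [0.5917, -0.2592, 0.2545]
ee_rot: [0.634, 0.322, -0.316, -0.628]
ft_force: [1.2, 0.5, -4.6]
width: 0.0151
[-0.17512768  0.09907874 -6.99805   ] 0.014658353923804917 [-0.16  0.41  0.08 -0.   -1.25 -0.47]
[0.47927068 0.20934035 0.21340646]
linear [0.3109, 0.0351, 0.3656] turn [-0.2622, 1.1785, -0.3819] |l| 481.2 deg 72.55
```

View pics/scene2.png

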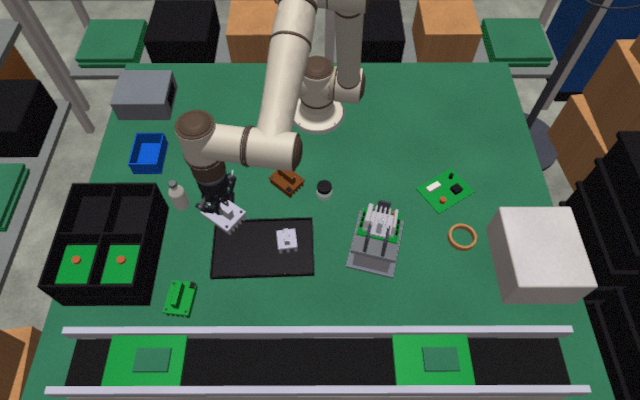

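The scene shows the sink held in the gripper at about (222,210), with the tray otherwise undisturbed. I'm moving it to hover over the jig.

```bash
python3 -m creep '[{"linear":[0.03,0,0.036],"turn":[-0.02,0.1,-0.03]},{"linear":[0.06,0.003,0.07],"turn":[-0.05,0.22,-0.07]},{"linear":[0.09,0.007,0.106],"turn":[-0.08,0.35,-0.12]},{"linear":[0.12,0.01,0.14],"turn":[-0.11,0.49,-0.16]},{"linear":[0.15,0.014,0.176],"turn":[-0.14,0.63,-0.2]},{"linear":[0.18,0.018,0.211],"turn":[-0.17,0.77,-0.25]},{"linear":[0.21,0.021,0.247],"turn":[-0.2,0.9,-0.29]},{"linear":[0.24,0.025,0.282],"turn":[-0.23,1.03,-0.33]}]'
python3 - <<'E'
from h import *
st=ctrl.state();print(st["ft_force"],st["width"],st["joint_positions"].round(2))
delta(SO+SR@[0,0,.061+.09-.019+.0045],toolR(SR))
E
```

```text
time: 4.3
eef_pos: [0.5176, 0.0375, 0.2244]
ee_rot: [0.717, 0.138, 0.073, -0.679]
ft_force: [0.1, -0.1, -5.8]
width: 0.0151
[ 0.05918692 -0.08921636 -5.80496639] 0.015103382324670877 [ 0.48  0.07 -0.57  0.27 -0.7  -2.14]
linear [-0.0227, -0.0077, 0.1748] turn [-0.0624, 0.3472, -0.1255] |l| 176.4 deg 21.45
```

```bash
python3 -m creep '[{"linear":[-0.005,-0.002,0.04],"turn":[-0.015,0.08,-0.03]},{"linear":[-0.011,-0.004,0.085],"turn":[-0.03,0.17,-0.06]},{"linear":[-0.017,-0.006,0.13],"turn":[-0.045,0.26,-0.09]},{"linear":[-0.0227,-0.0077,0.165],"turn":[-0.0624,0.3472,-0.1255]},{"linear":[-0.0227,-0.0077,0.1748],"turn":[-0.0624,0.3472,-0.1255]},{"linear":[-0.0227,-0.0077,0.1748],"turn":[-0.0624,0.3472,-0.1255]},{"linear":[-0.0227,-0.0077,0.1748],"turn":[-0.0624,0.3472,-0.1255]}]'
python3 - <<'E'
from h import *
for n in("scene","top"):
    p,d=ctrl.get_image(n);np.savez(f"pics/{n}3.npz",p=p,d=d)
    c=proj(n,[.53,.20,.12])[0].astype(int);x,y=c-45
    cv2.imwrite(f"pics/{n}3.png",cv2.resize(p[y:y+90,x:x+90,::-1],(540,540),interpolation=cv2.INTER_CUBIC));print(n,x,y)
st=ctrl.state();print(st["ft_force"],st["width"],st["joint_positions"].round(2))
delta(SO+SR@[0,0,.061+.09-.019+.0045],toolR(SR))
E
```

```text
time: 5.0
eef_pos: [0.4871, 0.2015, 0.2214]
ee_rot: [0.708, 0.055, 0.224, -0.667]
ft_force: [-0.0, 0.2, -6.5]
width: 0.0154
scene 337 170
top 205 128
[-0.01650441 -0.14240442 -4.56525719] 0.015020759300585962 [ 0.86  0.09 -0.66  0.57 -0.72 -3.1 ]
linear [-0.0129, 0.004, 0.0067] turn [0.0006, 0.0159, -0.034] |l| 15.1 deg 2.15
```

View pics/scene3.png

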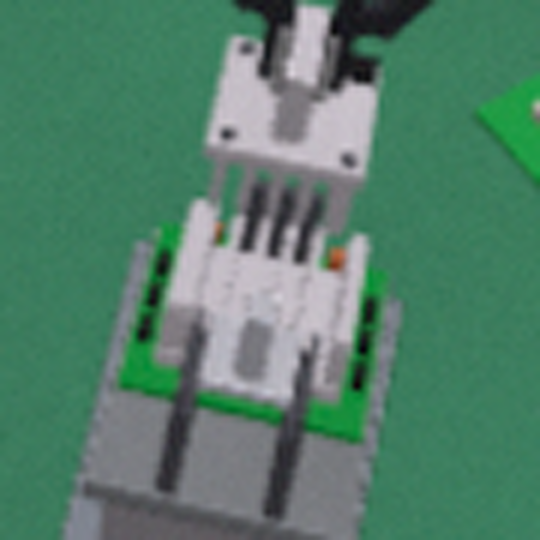

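View pics/top3.png

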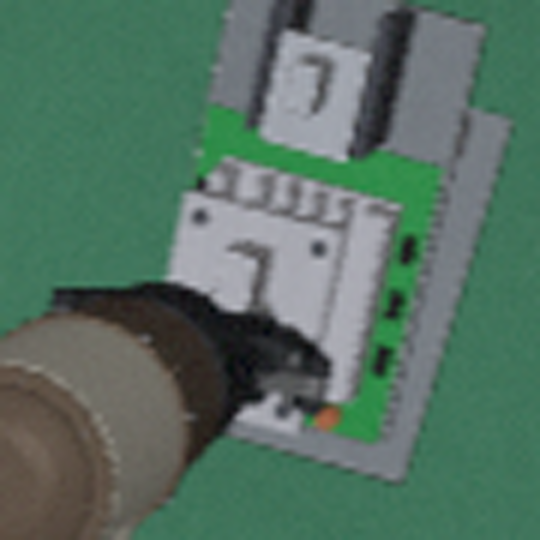

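The crops show the sink hovering the right way round. The black block is at the low end on the +y side, over the wide gap: scene crop (370,68), hidden by the gripper in the top view. However, joint 6 is at its limit (-3.10), so the remaining 2° can't be reached. I'll take the sink back to the tray and regrip it with the equivalent half-turned grasp.

Run:
```python
from h import *
Rt=R.from_quat([0.632,0.32,-0.318,-0.63]).as_matrix()
print(Rt.round(3),ctrl.state()["joint_positions"])
delta([.591,-.2592,.25],Rt)
```

```text
[[ 0.593  0.004 -0.805]
 [ 0.805 -0.001  0.593]
 [ 0.001 -1.    -0.004]] [ 0.86264512  0.09493042 -0.66106028  0.56810754 -0.71792531 -3.09633592]
linear [0.2062, 0.0608, -0.42] turn [0.2418, -1.1675, 0.3463] |l| 471.8 deg 71.14
```

```bash
python3 -m creep '[{"linear":[0.01,0.003,-0.03],"turn":[0.02,-0.1,0.03]},{"linear":[0.03,0.008,-0.07],"turn":[0.04,-0.22,0.07]},{"linear":[0.05,0.014,-0.11],"turn":[0.07,-0.35,0.1]},{"linear":[0.075,0.02,-0.15],"turn":[0.1,-0.49,0.15]},{"linear":[0.09,0.026,-0.19],"turn":[0.13,-0.63,0.19]},{"linear":[0.115,0.033,-0.235],"turn":[0.16,-0.77,0.23]},{"linear":[0.135,0.04,-0.275],"turn":[0.19,-0.9,0.27]},{"linear":[0.155,0.046,-0.315],"turn":[0.21,-1.03,0.31]}]'
python3 - <<'E'
from h import *
Rt=R.from_quat([0.632,0.32,-0.318,-0.63]).as_matrix()
delta([.591,-.2592,.18],Rt)
E
```

```text
time: 5.9
eef_pos: [0.5425, -0.0509, 0.2364]
ee_rot: [0.696, 0.222, -0.115, -0.673]
ft_force: [0.8, 0.4, -5.1]
width: 0.0146
linear [-0.062, 0.0624, -0.2029] turn [0.095, -0.4524, 0.1186] |l| 221.2 deg 27.34
```

```bash
python3 -m creep '[{"linear":[-0.01,0.01,-0.035],"turn":[0.02,-0.1,0.027]},{"linear":[-0.022,0.02,-0.075],"turn":[0.045,-0.22,0.058]},{"linear":[-0.036,0.034,-0.12],"turn":[0.07,-0.34,0.09]},{"linear":[-0.05,0.05,-0.165],"turn":[0.095,-0.4524,0.1186]},{"linear":[-0.062,0.0624,-0.2],"turn":[0.095,-0.4524,0.1186]},{"linear":[-0.062,0.0624,-0.2029],"turn":[0.095,-0.4524,0.1186]},{"linear":[-0.062,0.0624,-0.2029],"turn":[0.095,-0.4524,0.1186]}]'
python3 - <<'E'
from h import *
Rt=R.from_quat([0.632,0.32,-0.318,-0.63]).as_matrix()
ctrl.get_image("top");ctrl.get_image("top")
delta([.591,-.2592,.0505],Rt)
E
```

```text
time: 6.6
eef_pos: [0.5893, -0.2611, 0.1776]
ee_rot: [-0.632, -0.318, 0.318, 0.632]
ft_force: [-0.1, 0.4, -4.8]
width: 0.0144
linear [0.0003, 0.1291, -0.0004] turn [-0.0011, -0.0008, -0.0002] |l| 129.1 deg 0.08
```

```bash
python3 -m creep '[{"linear":[0,0.04,0],"turn":[0,0,0]},{"linear":[0,0.08,0],"turn":[0,0,0]},{"linear":[0,0.11,0],"turn":[0,0,0]},{"linear":[0,0.125,0],"turn":[0,0,0]},{"linear":[0,0.128,0],"turn":[0,0,0]},{"linear":[0,0.1285,0],"turn":[0,0,0]},{"linear":[0,0.1295,0],"turn":[0,0,0]},{"linear":[0,0.1295,0],"turn":[0,0,0]}]'
python3 -c "from h import *;print(ctrl.state())"
```

```text
time: 7.5
eef_pos: [0.5912, -0.2591, 0.0515]
ee_rot: [0.632, 0.32, -0.317, -0.63]
ft_force: [-0.4, 0.2, -6.5]
width: 0.0151
{'time': 7.5, 'joint_positions': array([-1.62719031e-01,  5.83091478e-01, -1.52456632e-01,  2.91287653e-04,
       -8.30159557e-01, -4.72563902e-01]), 'qd': array([-0.00471011,  0.00518725, -0.00149098, -0.00113699, -0.00010038,
       -0.00105149]), 'tau': array([ 9.09943739e-02, -4.82074499e+01,  1.67798907e+01,  3.99465591e+00,
        2.46730680e-02, -3.36834228e-04]), 'eef_pos': array([ 0.59117463, -0.25905745,  0.05147169]), 'ee_rot': array([ 0.63223966,  0.32029304, -0.31747641, -0.62999533]), 'ft_force': array([-0.42177293,  0.24706283, -6.52079297]), 'ft_torque': array([ 0.02466153, -0.02202476, -0.02796614]), 'width': 0.015067192807518694}
```

```bash
python3 -m creep '[{"linear":[0,0.001,0],"turn":[0,0,0]},{"linear":[0,0.0013,0],"turn":[0,0,0]},{"linear":[0,0.0013,0],"turn":[0,0,0]}]'
```

```text
time: 7.8
eef_pos: [0.5915, -0.2592, 0.0507]
ee_rot: [0.632, 0.321, -0.317, -0.63]
ft_force: [0.7, 0.6, -3.5]
width: 0.015
```

```bash
python3 -m creep '[{"linear":[0,0.0006,0],"turn":[0,0,0]},{"linear":[0,0.0006,0],"turn":[0,0,0]}]'
python3 -m creep '[{"linear":[0,0,0],"turn":[0,0,0]},{"linear":[0,0,0],"turn":[0,0,0]},{"linear":[0,0,0],"turn":[0,0,0]},{"linear":[0,-0.01,0],"turn":[0,0,0]},{"linear":[0,-0.03,0],"turn":[0,0,0]},{"linear":[0,-0.06,0],"turn":[0,0,0]},{"linear":[0,-0.09,0],"turn":[0,0,0]},{"linear":[0,-0.11,0],"turn":[0,0,0]}]' 1
python3 - <<'E'
from h import *
p,d=ctrl.get_image("scene");c=proj("scene",[.59,-.258,.08])[0].astype(int);x,y=c-45
cv2.imwrite(f"pics/s4.png",cv2.resize(p[y:y+90,x:x+90,::-1],(540,540),interpolation=cv2.INTER_CUBIC))
E
```

```text
time: 8.0
eef_pos: [0.5916, -0.2592, 0.0506]
ee_rot: [0.633, 0.321, -0.317, -0.63]
ft_force: [-0.0, 1.4, -2.1]
width: 0.015
time: 8.8
eef_pos: [0.592, -0.2595, 0.1644]
ee_rot: [0.634, 0.322, -0.316, -0.628]
ft_force: [-0.5, 0.3, 0.5]
width: 0.0853
```

View pics/s4.png

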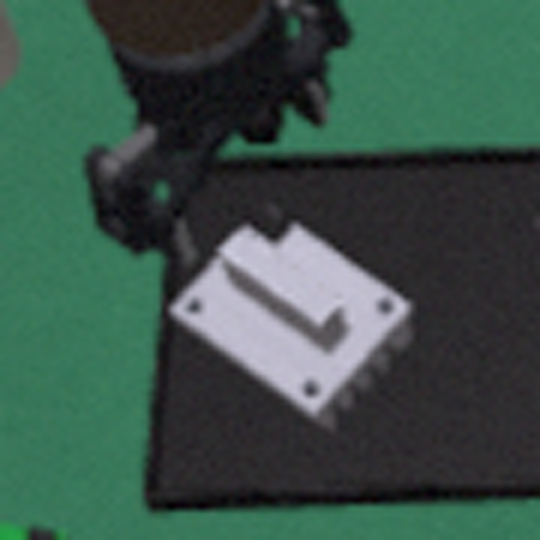

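```bash
python3 -m creep '[{"linear":[0,0,0],"turn":[0,-0.14,0]},{"linear":[0,0,0],"turn":[0,-0.28,0]},{"linear":[0,0,0],"turn":[0,-0.42,0]},{"linear":[0,0,0],"turn":[0,-0.56,0]},{"linear":[0,0,0],"turn":[0,-0.7,0]},{"linear":[0,0,0],"turn":[0,-0.84,0]},{"linear":[0,0,0],"turn":[0,-0.98,0]},{"linear":[0,0,0],"turn":[0,-1.12,0]}]'
python3 -m creep '[{"linear":[0,0,0],"turn":[0,-0.14,0]},{"linear":[0,0,0],"turn":[0,-0.28,0]},{"linear":[0,0,0],"turn":[0,-0.42,0]},{"linear":[0,0,0],"turn":[0,-0.56,0]},{"linear":[0,0,0],"turn":[0,-0.7,0]},{"linear":[0,0,0],"turn":[0,-0.84,0]},{"linear":[0,0,0],"turn":[0,-0.98,0]},{"linear":[0,0,0],"turn":[0,-1.12,0]}]'
python3 - <<'E'
from h import *
print(ctrl.state()["joint_positions"])
Rt=R.from_quat([0.633,0.321,-0.317,-0.63]).as_matrix()@np.diag([-1,1,-1])
delta([.5916,-.2592,.12],Rt)
E
```

```text
time: 9.65
eef_pos: [0.5937, -0.2603, 0.1685]
ee_rot: [0.369, 0.608, -0.605, -0.357]
ft_force: [-0.9, -0.2, 0.3]
width: 0.0852
time: 10.45
eef_pos: [0.5938, -0.2604, 0.169]
ee_rot: [0.01, -0.705, 0.709, -0.023]
ft_force: [0.5, 0.6, -0.7]
width: 0.0855
[-0.1627819   0.46087329 -0.03407075  0.00342841 -1.05762847  1.77895201]
linear [0.0029, 0.049, -0.0016] turn [-0.0094, -0.8885, -0.0073] |l| 49.1 deg 50.91
```

```bash
python3 -m creep '[{"linear":[0,0,0],"turn":[0,-0.14,0]},{"linear":[0,0,0],"turn":[0,-0.28,0]},{"linear":[0,0,0],"turn":[0,-0.42,0]},{"linear":[0,0,0],"turn":[0,-0.56,0]},{"linear":[0,0,0],"turn":[0,-0.7,0]},{"linear":[0,0,0],"turn":[-0.009,-0.84,-0.007]},{"linear":[0.0029,0.02,-0.0016],"turn":[-0.009,-0.8885,-0.007]},{"linear":[0.0029,0.049,-0.0016],"turn":[-0.009,-0.8885,-0.007]}]'
python3 - <<'E'
from h import *
ctrl.get_image("top");ctrl.get_image("top")
print(ctrl.state()["joint_positions"])
Rt=R.from_quat([0.633,0.321,-0.317,-0.63]).as_matrix()@np.diag([-1,1,-1])
delta([.5916,-.2592,.048],Rt)
E
```

```text
time: 11.25
eef_pos: [0.5931, -0.2596, 0.1223]
ee_rot: [0.316, -0.628, 0.634, -0.323]
ft_force: [0.3, 0.0, -1.2]
width: 0.0853
[-1.62846742e-01  5.10271330e-01 -9.28568536e-02 -1.27776049e-03
 -9.67896630e-01  2.66900376e+00]
linear [-0.0008, 0.0684, 0.0026] turn [0.007, -0.0009, 0.0023] |l| 68.5 deg 0.43
```

```bash
python3 -m creep '[{"linear":[0,0.02,0.0026],"turn":[0.007,0,0.002]},{"linear":[-0.0008,0.045,0.0026],"turn":[0.007,0,0.002]},{"linear":[-0.0008,0.062,0.0026],"turn":[0.007,0,0.002]},{"linear":[-0.0008,0.0684,0.0026],"turn":[0.007,0,0.002]},{"linear":[-0.0008,0.0684,0.0026],"turn":[0.007,0,0.002]},{"linear":[-0.0008,0.0684,0.0026],"turn":[0.007,0,0.002]}]'
python3 -m creep '[{"linear":[0,0,0],"turn":[0,0,0]},{"linear":[0,0,0],"turn":[0,0,0]},{"linear":[0,0,0],"turn":[0,0,0]},{"linear":[0,0,0],"turn":[0,0,0]},{"linear":[0,0,0],"turn":[0,0,0]}]' -1 60
python3 - <<'E'
from h import *
st=ctrl.state();print(st["eef_pos"],st["ee_rot"],st["ft_force"],st["ft_torque"])
for n in("scene","top"):
    p,d=ctrl.get_image(n);np.savez(f"pics/{n}5.npz",p=p,d=d)
E
```

```text
time: 11.95
eef_pos: [0.5926, -0.2596, 0.0496]
ee_rot: [0.316, -0.629, 0.633, -0.321]
ft_force: [0.5, -0.7, 1.3]
width: 0.0853
time: 12.45
eef_pos: [0.5924, -0.2595, 0.05]
ee_rot: [0.316, -0.629, 0.633, -0.321]
ft_force: [2.2, -1.4, -1.3]
width: 0.0151
[ 0.59244258 -0.25947222  0.04997724] [ 0.31634682 -0.6290936   0.63331488 -0.32105793] [ 2.20107687 -1.38247055 -1.32169009] [-0.34098142 -0.71120336 -0.00080325]
```

```bash
python3 -m creep '[{"linear":[0,-0.02,0],"turn":[0,0,0]},{"linear":[0,-0.05,0],"turn":[0,0,0]},{"linear":[0,-0.09,0],"turn":[0,0,0]},{"linear":[0,-0.13,0],"turn":[0,0,0]},{"linear":[0,-0.17,0],"turn":[0,0,0]},{"linear":[0,-0.2,0],"turn":[0,0,0]},{"linear":[0,-0.2,0],"turn":[0,0,0]}]'
cat >> h.py <<'E'
def tgt(dx,dy,h):  # sink_grip at seat (dx,dy,61+h) mm; TCP 15 mm below grip
    return SO+SR@(np.array([dx,dy,61+h-15])/1000)
E
python3 - <<'E'
from h import *
delta(tgt(0,0,90),toolR(SR,-1))
E
```

```text
time: 13.25
eef_pos: [0.5926, -0.2596, 0.254]
ee_rot: [0.314, -0.627, 0.635, -0.323]
ft_force: [0.3, -0.1, -4.2]
width: 0.015
linear [-0.31, 0.0369, -0.37] turn [0.2508, 1.1805, 0.3669] |l| 484.1 deg 72.27
```

```bash
python3 -m creep '[{"linear":[-0.03,0,-0.036],"turn":[0.02,0.1,0.03]},{"linear":[-0.06,0.003,-0.07],"turn":[0.05,0.22,0.07]},{"linear":[-0.09,0.007,-0.106],"turn":[0.075,0.35,0.11]},{"linear":[-0.12,0.01,-0.14],"turn":[0.105,0.49,0.15]},{"linear":[-0.15,0.014,-0.176],"turn":[0.135,0.63,0.19]},{"linear":[-0.18,0.018,-0.211],"turn":[0.165,0.77,0.24]},{"linear":[-0.21,0.021,-0.247],"turn":[0.19,0.9,0.28]},{"linear":[-0.24,0.025,-0.282],"turn":[0.22,1.03,0.32]}]'
python3 - <<'E'
from h import *
print(ctrl.state()["joint_positions"].round(2))
delta(tgt(0,0,90),toolR(SR,-1))
E
```

```text
time: 14.05
eef_pos: [0.5214, 0.037, 0.2277]
ee_rot: [-0.077, -0.678, 0.718, -0.14]
ft_force: [0.5, 0.1, -6.0]
width: 0.0151
[ 0.48  0.07 -0.56  0.28 -0.7   0.99]
linear [0.0275, -0.0061, -0.1757] turn [0.0601, 0.345, 0.1179] |l| 177.9 deg 21.17
```

```bash
python3 -m creep '[{"linear":[0.006,-0.002,-0.04],"turn":[0.015,0.08,0.03]},{"linear":[0.012,-0.004,-0.085],"turn":[0.03,0.17,0.06]},{"linear":[0.019,-0.006,-0.13],"turn":[0.045,0.26,0.09]},{"linear":[0.0275,-0.0061,-0.165],"turn":[0.06,0.345,0.118]},{"linear":[0.0275,-0.0061,-0.1757],"turn":[0.06,0.345,0.118]},{"linear":[0.0275,-0.0061,-0.1757],"turn":[0.06,0.345,0.118]},{"linear":[0.0275,-0.0061,-0.1757],"turn":[0.06,0.345,0.118]}]'
python3 - <<'E'
from h import *
ctrl.get_image("top");ctrl.get_image("top")
print(ctrl.state()["joint_positions"].round(2))
delta(tgt(0,0,60),toolR(SR,-1))
E
```

```text
time: 14.75
eef_pos: [0.4774, 0.2092, 0.2095]
ee_rot: [-0.24, -0.663, 0.706, -0.061]
ft_force: [0.2, -0.7, -6.4]
width: 0.015
[ 0.89  0.1  -0.73  0.66 -0.68 -0.09]
linear [-0.0017, 0.0282, -0.0019] turn [-0.0038, 0.0007, 0.003] |l| 28.3 deg 0.28
```

```bash
python3 -m creep '[{"linear":[-0.0017,0.015,-0.0019],"turn":[-0.0038,0.0007,0.003]},{"linear":[-0.0017,0.03,-0.0019],"turn":[-0.0038,0.0007,0.003]},{"linear":[-0.0017,0.044,-0.0019],"turn":[-0.0038,0.0007,0.003]},{"linear":[-0.0017,0.048,-0.0019],"turn":[-0.0038,0.0007,0.003]},{"linear":[-0.0017,0.048,-0.0019],"turn":[-0.0038,0.0007,0.003]}]'
python3 - <<'E'
from h import *
ctrl.get_image("top")
for n in("scene","top"):
    p,d=ctrl.get_image(n);np.savez(f"pics/{n}6.npz",p=p,d=d)
    c=proj(n,[.53,.20,.12])[0].astype(int);x,y=c-36
    cv2.imwrite(f"pics/{n}6.png",cv2.resize(p[y:y+72,x:x+72,::-1],(576,576),interpolation=cv2.INTER_CUBIC));print(n,x,y)
st=ctrl.state();print(st["time"],st["eef_pos"],st["ee_rot"])
delta(tgt(0,0,40),toolR(SR,-1))
E
```

```text
time: 15.35
eef_pos: [0.4996, 0.2019, 0.1669]
ee_rot: [-0.243, -0.663, 0.705, -0.06]
ft_force: [0.7, -0.8, -5.6]
width: 0.0154
scene 346 179
top 214 137
15.5 [0.50001135 0.20373823 0.16851348] [-0.24289692 -0.66452899  0.70404312 -0.06103762]
linear [0.0005, 0.0007, -0.0] turn [0.0009, -0.0009, -0.0006] |l| 0.9 deg 0.08
```

View pics/scene6.png

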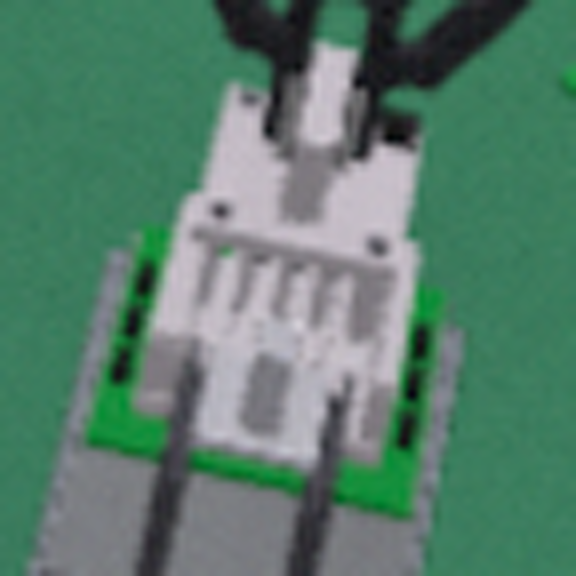

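View pics/top6.png

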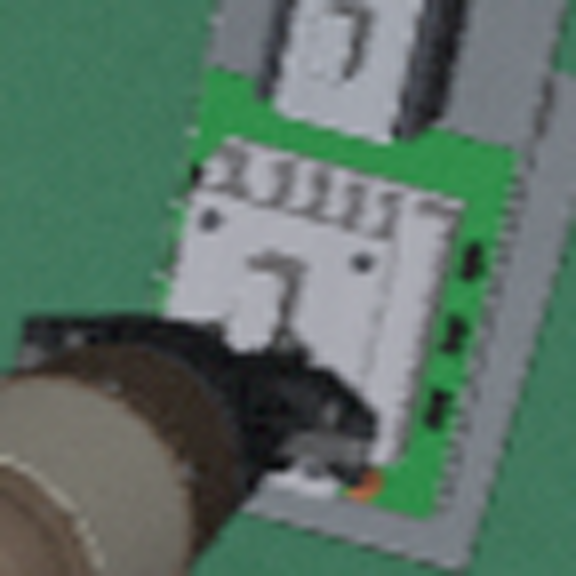

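Run:
```python
from h import *
for n,box in (("scene",(slice(170,262),slice(345,412))),("top",(slice(118,205),slice(215,295)))):
    p0,d0=load(n);p,d=load(n,"6")
    def Q(d): return ((cloud(n,None,d)-SO)@SR)*1000
    m=np.zeros(d.shape,bool);m[box]=True
    q=Q(d0)[m&(d0>0)];t=q[(q[:,2]>22)&(q[:,2]<36)&(abs(q[:,0])<45)]
    r=[]
    for o in(21,7,-7,-21):
        c=o
        for _ in range(6): s=t[abs(t[:,1]-c)<4.5];c=s[:,1].mean()
        r.append((round(c-o,2),round(np.degrees(np.polyfit(s[:,0],s[:,1],1)[0]),2)))
    print(n,"fins y off/slope",r,"z",np.median(t[:,2]))
    L=t[t[:,1]>36][:,1];Rr=t[t[:,1]<-30][:,1];print(" cheeks",np.percentile(L,[2,98]),np.percentile(Rr,[2,98]))
    q=Q(d);bright=p.min(-1)>100
    k=q[m&bright&(abs(q[...,2]-78)<5)&(abs(q[...,0])<60)&(abs(q[...,1])<50)]
    print(" plate",len(k),"z",np.median(k[:,2]),"plane slope deg",np.degrees(np.linalg.lstsq(np.c_[k[:,:2],np.ones(len(k))],k[:,2],rcond=None)[0][:2]))
    for a,b in((-50,-30),(-30,-10),(-10,10),(10,30),(30,50)):
        s=k[(k[:,0]>a)&(k[:,0]<b)][:,1]; 
        if len(s)>8: print("  x",a,b,len(s),"y range",s.min().round(1),s.max().round(1))
    for a,b in((-36,-20),(-20,-8),(8,20),(20,36)):
        s=k[(k[:,1]>a)&(k[:,1]<b)][:,0]; 
        if len(s)>8:print("  y",a,b,len(s),"x range",s.min().round(1),s.max().round(1))
    sp=q[m&bright&(abs(q[...,2]-114)<6)&(abs(q[...,0])<60)&(abs(q[...,1])<20)]
    print(" spine",len(sp),sp.mean(0),sp.min(0),sp.max(0),"slope",np.degrees(np.polyfit(sp[:,0],sp[:,1],1)[0]))
```

```text
scene fins y off/slope [(np.float64(1.71), np.float64(0.81)), (np.float64(2.17), np.float64(0.37)), (np.float64(1.71), np.float64(-0.39)), (np.float64(2.15), np.float64(0.0))] z 28.246317091483853
 cheeks [39.42741899 48.66528683] [-44.68844781 -30.33870941]
 plate 340 z 79.43878256980759 plane slope deg [-1.07602341 -0.0932868 ]
  x -50 -30 23 y range -37.0 38.0
  x -30 -10 41 y range -36.7 38.6
  x -10 10 69 y range -36.6 39.0
  x 10 30 77 y range -36.4 38.0
  x 30 50 117 y range -36.3 39.0
  y -36 -20 97 x range -52.1 52.5
  y -20 -8 50 x range -18.8 50.5
  y 8 20 51 x range -13.8 50.2
  y 20 36 84 x range -35.2 55.0
 spine 80 [  4.30431607  -0.46668698 115.37936958] [-39.86491121 -12.62842719 108.89391328] [ 35.37911676  10.75799518 119.84143614] slope -0.1812744962041303
top fins y off/slope [(np.float64(-1.14), np.float64(0.16)), (np.float64(-0.84), np.float64(0.52)), (np.float64(-0.82), np.float64(0.62)), (np.float64(-1.02), np.float64(0.37))] z 27.368072692586086
 cheeks [36.27902717 46.56658899] [-47.04467436 -33.32434654]
 plate 326 z 78.74066128803739 plane slope deg [-0.65253224  0.13475552]
  x -50 -30 18 y range -37.5 -14.3
  x -10 10 54 y range -38.7 37.8
  x 10 30 112 y range -38.3 37.9
  x 30 50 140 y range -38.5 38.3
  y -36 -20 99 x range -50.0 49.8
  y -20 -8 54 x range -50.8 49.0
  y 8 20 40 x range 4.4 49.8
  y 20 36 74 x range -0.2 49.5
 spine 54 [ 20.66656238  -1.0273542  114.95885901] [  5.59654367  -9.79190508 108.43293564] [ 34.88480564   6.75132324 119.48309945] slope -3.6792706323478552
```

Run:
```python
from h import *
for n,box in (("scene",(slice(195,262),slice(345,412))),("top",(slice(118,205),slice(215,295)))):
    p0,d0=load(n)
    m=np.zeros(d0.shape,bool);m[box]=True
    q=((cloud(n,None,d0)-SO)@SR)*1000;q=q[m&(d0>0)]
    t=q[(q[:,2]>22)&(q[:,2]<34)&(abs(q[:,0])<48)&(((q[:,1]>38)&(q[:,1]<46))|((q[:,1]<-34)&(q[:,1]>-45)))]
    print(n,len(t),np.degrees(np.linalg.lstsq(np.c_[t[:,:2],np.ones(len(t))],t[:,2],rcond=None)[0][:2]))
    t=q[(abs(q[:,2]-47)<6)&(q[:,0]>70)&(q[:,0]<130)&(abs(q[:,1])<22)]
    print(" tongue",np.degrees(np.linalg.lstsq(np.c_[t[:,:2],np.ones(len(t))],t[:,2],rcond=None)[0][:2]))
    f=q[(abs(q[:,2])<4)&(abs(q[:,0])<48)&(abs(q[:,1])<40)]
    print(" floor",len(f),np.median(f[:,2]),np.degrees(np.linalg.lstsq(np.c_[f[:,:2],np.ones(len(f))],f[:,2],rcond=None)[0][:2]))
```

```text
scene 101 [-0.4228165  -0.54246298]
 tongue [0.23967141 0.43930307]
 floor 150 1.3457107178601295 [-0.02075691 -0.20614918]
top 172 [-0.47497504 -0.14177559]
 tongue [1.3739616  0.25648777]
 floor 238 0.3042990706990538 [-0.24391843 -0.39707064]
```

```bash
python3 -m creep '[{"linear":[0.0005,0.003,-0.0002],"turn":[0,-0.003,0]},{"linear":[0.0005,0.007,-0.0002],"turn":[0,-0.003,0]},{"linear":[0.0005,0.010,-0.0002],"turn":[0,-0.003,0]},{"linear":[0.0005,0.012,-0.0002],"turn":[0,-0.003,0]},{"linear":[0.0005,0.014,-0.0002],"turn":[0,-0.003,0]},{"linear":[0.0005,0.0155,-0.0002],"turn":[0,-0.003,0]},{"linear":[0.0005,0.0165,-0.0002],"turn":[0,-0.003,0]},{"linear":[0.0005,0.0165,-0.0002],"turn":[0,-0.003,0]}]'
python3 - <<'E'
from h import *
st=ctrl.state();print((SR.T@st["ft_force"]).round(1),st["ft_torque"].round(2),((st["eef_pos"]-SO)@SR*1000).round(2))
for n in("scene","top"):
    p,d=ctrl.get_image(n);np.savez(f"pics/{n}7.npz",p=p,d=d)
    c=proj(n,[.53,.20,.12])[0].astype(int);x,y=c-36
    cv2.imwrite(f"pics/{n}7.png",cv2.resize(p[y:y+72,x:x+72,::-1],(576,576),interpolation=cv2.INTER_CUBIC))
E
```

```text
time: 16.3
eef_pos: [0.5064, 0.2022, 0.1532]
ee_rot: [-0.242, -0.664, 0.704, -0.062]
ft_force: [-0.2, 0.0, -6.4]
width: 0.0147
[-2.8 -0.  -5.7] [0.37 1.54 0.  ] [-2.00e-02  1.40e-01  7.01e+01]
```

View pics/scene7.png

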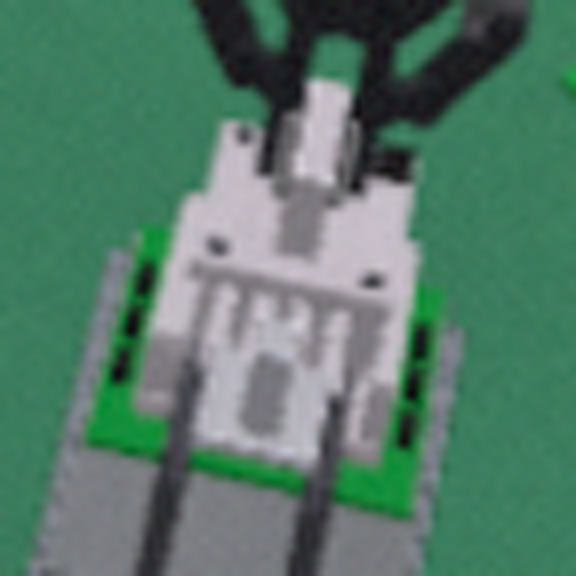

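View pics/top7.png

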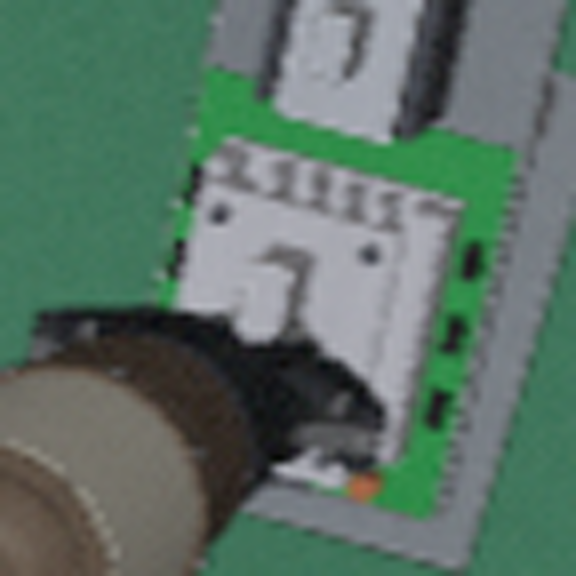

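The crops show the loose fins aligned over the gaps, with the thick fin entering the right-hand wide gap in the scene crop at (370,330). There's no contact force beyond the sink's weight, so I'm continuing slowly.

```bash
python3 -m creep '[{"linear":[0,0.0015,0],"turn":[0,0,0]},{"linear":[0,0.003,0],"turn":[0,0,0]},{"linear":[0,0.0045,0],"turn":[0,0,0]},{"linear":[0,0.006,0],"turn":[0,0,0]},{"linear":[0,0.0075,0],"turn":[0,0,0]},{"linear":[0,0.008,0],"turn":[0,0,0]}]'
python3 - <<'E'
from h import *
st=ctrl.state();print((SR.T@st["ft_force"]).round(1),(SR.T@st["ft_torque"]).round(2),((st["eef_pos"]-SO)@SR*1000).round(2))
delta(tgt(0,0,0),toolR(SR,-1))
E
```

```text
time: 17.0
eef_pos: [0.5097, 0.2012, 0.1459]
ee_rot: [-0.242, -0.664, 0.704, -0.062]
ft_force: [-0.2, 0.0, -5.6]
width: 0.015
[-2.6 -0.  -5. ] [-0.05  1.53  0.08] [1.000e-02 1.100e-01 6.203e+01]
linear [0.0, 0.016, 0.0001] turn [0.0007, 0.0021, -0.0005] |l| 16.0 deg 0.13
```

```bash
python3 -m creep '[{"linear":[0,0.002,0],"turn":[0,0,0]},{"linear":[0,0.004,0],"turn":[0,0,0]},{"linear":[0,0.006,0],"turn":[0,0,0]},{"linear":[0,0.008,0],"turn":[0,0,0]},{"linear":[0,0.0095,0],"turn":[0,0,0]},{"linear":[0,0.0105,0],"turn":[0,0,0]},{"linear":[0,0.0115,0],"turn":[0,0,0]},{"linear":[0,0.012,0],"turn":[0,0,0]}]'
python3 - <<'E'
from h import *
st=ctrl.state();print((SR.T@st["ft_force"]).round(1),(SR.T@st["ft_torque"]).round(2),((st["eef_pos"]-SO)@SR*1000).round(2))
E
```

```text
time: 17.8
eef_pos: [0.5146, 0.1999, 0.1349]
ee_rot: [-0.242, -0.664, 0.705, -0.062]
ft_force: [0.9, -0.1, -5.9]
width: 0.0152
[-1.7  0.1 -5.7] [0.02 1.57 0.  ] [-1.000e-02  1.200e-01  4.993e+01]
```

```bash
python3 -m creep '[{"linear":[0,0.0007,0],"turn":[0,0,0]},{"linear":[0,0.0014,0],"turn":[0,0,0]},{"linear":[0,0.002,0],"turn":[0,0,0]},{"linear":[0,0.0025,0],"turn":[0,0,0]},{"linear":[0,0.0025,0],"turn":[0,0,0]}]'
python3 - <<'E'
from h import *
st=ctrl.state();print((SR.T@st["ft_force"]).round(1),(SR.T@st["ft_torque"]).round(2),((st["eef_pos"]-SO)@SR*1000).round(2))
E
```

```text
time: 18.3
eef_pos: [0.5156, 0.1996, 0.1326]
ee_rot: [-0.242, -0.664, 0.705, -0.062]
ft_force: [0.4, -0.1, -5.8]
width: 0.0152
[-2.1  0.  -5.4] [-0.04  1.61  0.05] [-3.000e-02  3.000e-02  4.734e+01]
```

```bash
python3 -m creep '[{"linear":[0,0.0005,0],"turn":[0,0,0]},{"linear":[0,0.001,0],"turn":[0,0,0]},{"linear":[0,0.0015,0],"turn":[0,0,0]},{"linear":[0,0.0015,0],"turn":[0,0,0]}]'
python3 - <<'E'
from h import *
st=ctrl.state();print((SR.T@st["ft_force"]).round(1),(SR.T@st["ft_torque"]).round(2),((st["eef_pos"]-SO)@SR*1000).round(2))
E
```

```text
time: 18.7
eef_pos: [0.5162, 0.1994, 0.1312]
ee_rot: [-0.242, -0.664, 0.705, -0.062]
ft_force: [-0.3, 1.0, -5.3]
width: 0.0148
[-2.7  0.9 -4.6] [-0.    1.61  0.05] [-0.05  0.   45.79]
```

```bash
python3 -m creep '[{"linear":[0,0.0005,0],"turn":[0,0,0]},{"linear":[0,0.0008,0],"turn":[0,0,0]},{"linear":[0,0.0008,0],"turn":[0,0,0]}]'
python3 - <<'E'
from h import *
st=ctrl.state();print((SR.T@st["ft_force"]).round(1),(SR.T@st["ft_torque"]).round(2),((st["eef_pos"]-SO)@SR*1000).round(2))
E
```

```text
time: 19.0
eef_pos: [0.5164, 0.1994, 0.1308]
ee_rot: [-0.242, -0.664, 0.704, -0.062]
ft_force: [-3.7, 0.7, -2.0]
width: 0.0148
[-4.2 -0.3 -0.2] [-0.35  2.17  0.01] [-0.09  0.05 45.42]
```

Contact came at the expected floor height: the sink's weight is now carried, and about 5 N was taken up. I'm releasing and backing straight out.

```bash
python3 -m creep '[{"linear":[0,0,0],"turn":[0,0,0]},{"linear":[0,0,0],"turn":[0,0,0]},{"linear":[0,0,0],"turn":[0,0,0]},{"linear":[0,0,0],"turn":[0,0,0]},{"linear":[0,-0.015,0],"turn":[0,0,0]},{"linear":[0,-0.035,0],"turn":[0,0,0]},{"linear":[0,-0.06,0],"turn":[0,0,0]},{"linear":[0,-0.08,0],"turn":[0,0,0]}]' 1
python3 - <<'E'
from h import *
for n in("scene","top"):
    p,d=ctrl.get_image(n);np.savez(f"pics/{n}8.npz",p=p,d=d)
    c=proj(n,[.54,.20,.12])[0].astype(int);x,y=c-40
    cv2.imwrite(f"pics/{n}8.png",cv2.resize(p[y:y+80,x:x+80,::-1],(560,560),interpolation=cv2.INTER_CUBIC))
    q=((cloud(n,None,d)-SO)@SR)*1000
    box=(slice(170,262),slice(345,412)) if n=="scene" else (slice(118,205),slice(215,295))
    m=np.zeros(d.shape,bool);m[box]=True;m&=p.min(-1)>100
    k=q[m&(abs(q[...,2]-38)<5)&(abs(q[...,0])<58)&(abs(q[...,1])<50)]
    print(n,"plate",len(k),np.median(k[:,2]),np.percentile(k[:,:2],[.5,99.5],axis=0),np.degrees(np.linalg.lstsq(np.c_[k[:,:2],np.ones(len(k))],k[:,2],rcond=None)[0][:2]))
    t=q[m&(q[...,2]>78)&(q[...,2]<90)&(q[...,0]>70)&(q[...,0]<135)];print(" tab",len(t),t.mean(0) if len(t) else 0)
st=ctrl.state();print(st["time"],st["ft_force"])
E
```

```text
time: 19.8
eef_pos: [0.4834, 0.2086, 0.2046]
ee_rot: [-0.242, -0.665, 0.704, -0.062]
ft_force: [0.1, 0.4, 0.1]
width: 0.0852
scene plate 373 39.14939135154333 [[-53.74392604 -35.6572566 ]
 [ 50.48451003  39.84942519]] [-0.26515545 -0.15130278]
 tab 31 [115.26749228   2.0159549   82.73882583]
top plate 424 38.216408668655916 [[-39.73764681 -43.77495562]
 [ 48.33413605  41.22595144]] [-0.05398439  0.80527682]
 tab 37 [1.14090885e+02 1.52135356e-02 8.28494501e+01]
19.9 [0.33920643 0.7989619  0.40835763]
```

View pics/scene8.png

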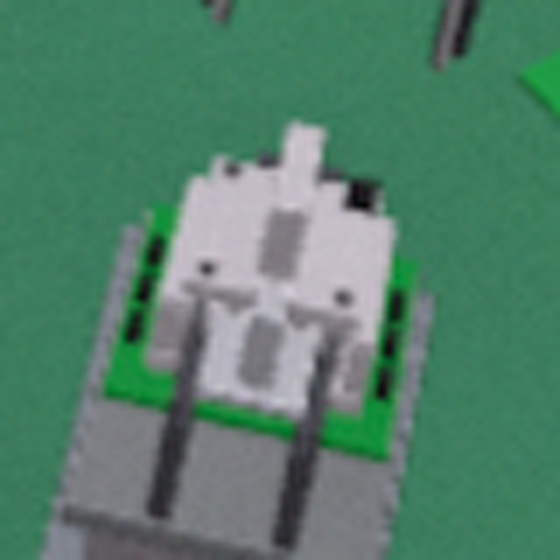

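View pics/top8.png

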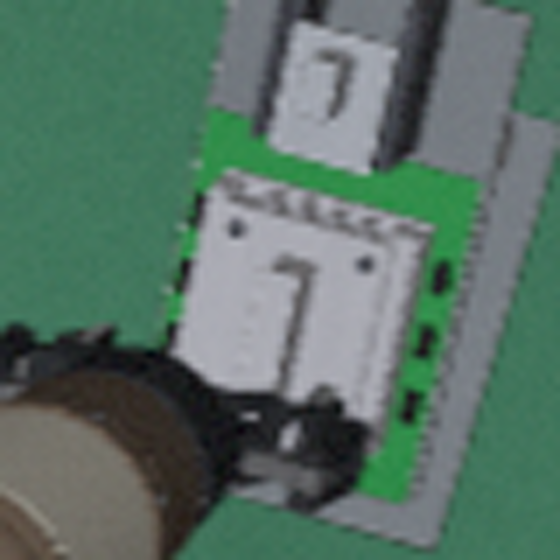

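The crops show the sink seated, with its plate down on the fixed fins, the block at the low end over the wide gap (scene crop (362,195)), and the latch still open. Before gripping the tab I'm checking how tall the latch rails are.

Run:
```python
from h import *
for n in("scene","top"):
    p,d=load(n,"8")
    q=((cloud(n,None,d)-SO)@SR)*1000
    m=(q[...,0]>65)&(q[...,0]<150)&(abs(q[...,1])<60)&(q[...,2]>0)&(d>0)
    k=q[m]
    for x in range(65,150,10): print(n,x,[(int(np.percentile(s,90)) if len(s:=k[(abs(k[:,0]-x-5)<5)&(abs(k[:,1]-y-2)<2)][:,2]) else -1) for y in range(-40,44,4)])
delta(SO+SR@[.1148,.0004,.115],toolR(SR,-1))
```

```text
scene 65 [-1, -1, -1, -1, -1, 45, 46, -1, -1, -1, -1, -1, -1, -1, -1, -1, -1, -1, -1, -1, -1]
scene 75 [-1, -1, -1, 52, 40, 45, 46, 47, 47, -1, -1, -1, 48, 45, 48, 48, 45, 52, -1, -1, -1]
scene 85 [-1, -1, -1, 52, 43, 49, 47, 49, 48, -1, -1, -1, 48, 50, 49, 46, 42, 52, -1, -1, -1]
scene 95 [-1, -1, 39, 52, 42, 47, 50, 48, 49, 84, 82, 84, 48, 48, 48, 47, 41, 50, 36, -1, -1]
scene 105 [-1, -1, 37, 52, 40, 48, 49, 48, -1, 84, 81, 84, 82, 49, 49, 46, 42, 52, -1, -1, -1]
scene 115 [-1, -1, -1, 51, 41, 48, 49, 48, 82, 82, 85, 83, 69, 51, 48, 48, 42, 53, -1, -1, -1]
scene 125 [-1, -1, 38, 51, 41, 47, 48, 49, 62, 73, 77, 68, 49, 46, 50, 49, 41, 48, 39, -1, -1]
scene 135 [-1, -1, -1, 53, 39, 41, -1, -1, 46, -1, -1, -1, -1, -1, -1, 44, 46, 53, 9, -1, -1]
scene 145 [-1, -1, 27, 44, 38, 29, -1, -1, -1, -1, -1, -1, -1, -1, -1, 27, 37, 46, 23, -1, -1]
top 65 [-1, -1, -1, -1, -1, -1, -1, -1, -1, -1, -1, -1, -1, -1, -1, -1, -1, -1, -1, -1, -1]
top 75 [-1, -1, 54, 46, 45, 47, 49, 47, 46, 47, 45, 49, 49, 51, 48, 45, 49, 50, -1, -1, -1]
top 85 [-1, -1, 52, 46, 49, 46, 47, 48, 48, 51, 44, 45, 51, 48, 48, 47, 49, 46, -1, -1, -1]
top 95 [-1, -1, 52, 49, 46, 48, 51, 46, 77, 79, 80, 81, -1, 49, 50, 41, 46, 50, -1, -1, -1]
top 105 [-1, -1, 50, 54, 47, 47, 46, 46, 84, 85, 83, 85, -1, 49, 49, 47, 51, 50, -1, -1, -1]
top 115 [-1, -1, 49, 50, 52, 48, 51, 51, 85, 84, 86, 82, 45, 49, 49, 51, 49, 48, -1, -1, -1]
top 125 [-1, -1, 48, 51, 45, 49, 51, 47, 59, 77, 49, 48, 46, 49, 48, 42, 50, 51, -1, -1, -1]
top 135 [-1, -1, 47, 49, 42, -1, -1, -1, -1, -1, -1, -1, -1, -1, -1, 44, 48, 51, -1, -1, -1]
top 145 [-1, -1, 46, 41, 34, -1, -1, -1, -1, -1, -1, -1, -1, -1, -1, 35, 42, 50, -1, -1, -1]
linear [-0.1135, 0.0136, 0.002] turn [0.007, 0.0016, -0.0037] |l| 114.4 deg 0.47
```

```bash
python3 -m creep '[{"linear":[-0.04,0,0.001],"turn":[0,0,0]},{"linear":[-0.08,0.006,0.002],"turn":[0.007,0.0016,-0.0037]},{"linear":[-0.1135,0.0136,0.002],"turn":[0.007,0.0016,-0.0037]},{"linear":[-0.1135,0.0136,0.002],"turn":[0.007,0.0016,-0.0037]},{"linear":[-0.1135,0.0136,0.002],"turn":[0.007,0.0016,-0.0037]}]'
python3 - <<'E'
from h import *
ctrl.get_image("top")
for n in("scene","top"):
    p,d=ctrl.get_image(n)
    c=proj(n,[.60,.18,.18])[0].astype(int);x,y=c-40
    cv2.imwrite(f"pics/{n}9.png",cv2.resize(p[y:y+80,x:x+80,::-1],(480,480),interpolation=cv2.INTER_CUBIC))
print(ctrl.state()["joint_positions"].round(2))
delta(SO+SR@[.1148,.0004,.055],toolR(SR,-1))
E
```

```text
time: 20.4
eef_pos: [0.5888, 0.1792, 0.2409]
ee_rot: [-0.242, -0.664, 0.705, -0.06]
ft_force: [0.0, 0.7, -0.3]
width: 0.0853
[ 0.69  0.2  -0.48  0.56 -0.7   0.21]
linear [-0.0013, 0.0594, -0.0007] turn [-0.0014, 0.001, 0.0011] |l| 59.4 deg 0.12
```

View pics/scene9.png

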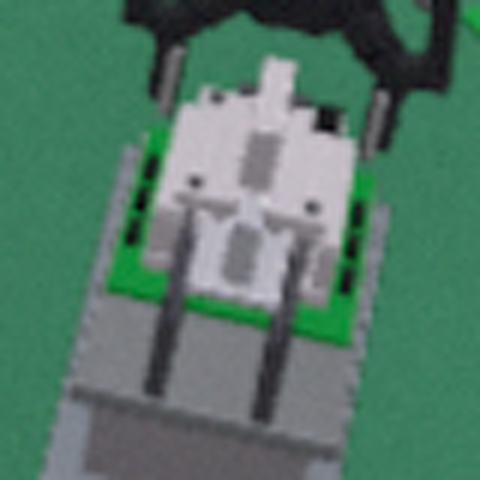

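The scene crop shows the open fingers at (170,85) and (378,125), straddling the tab's line symmetrically. I'm descending along the normal.

```bash
python3 -m creep '[{"linear":[-0.0013,0.02,-0.0007],"turn":[0,0,0]},{"linear":[-0.0013,0.04,-0.0007],"turn":[0,0,0]},{"linear":[-0.0013,0.053,-0.0007],"turn":[0,0,0]},{"linear":[-0.0013,0.0594,-0.0007],"turn":[0,0,0]},{"linear":[-0.0013,0.0594,-0.0007],"turn":[0,0,0]},{"linear":[-0.0013,0.0594,-0.0007],"turn":[0,0,0]}]'
python3 - <<'E'
from h import *
st=ctrl.state();print(st["ft_force"],((st["eef_pos"]-SO)@SR*1000).round(2))
for n in("scene","top"):
    p,d=ctrl.get_image(n)
    c=proj(n,[.60,.18,.18])[0].astype(int);x,y=c-40
    cv2.imwrite(f"pics/{n}10.png",cv2.resize(p[y:y+80,x:x+80,::-1],(480,480),interpolation=cv2.INTER_CUBIC))
E
```

```text
time: 21.15
eef_pos: [0.613, 0.174, 0.1887]
ee_rot: [-0.242, -0.664, 0.705, -0.061]
ft_force: [1.0, 0.7, 1.1]
width: 0.0854
[1.0423628  0.65651932 1.06328423] [114.93   0.73  55.64]
```

View pics/scene10.png

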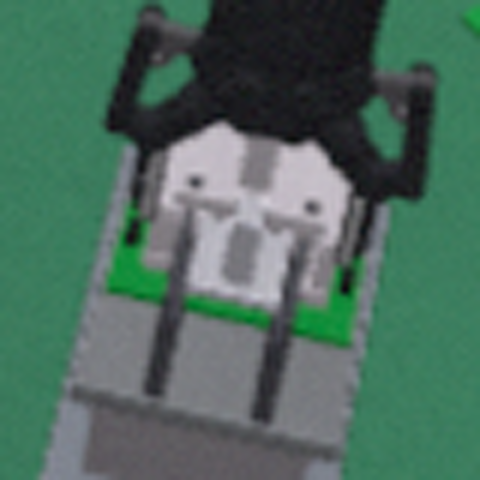

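The fingertips are at about (150,205) and (355,255) with the tab top at about (243,230) between them. Closing now.

```bash
python3 -m creep '[{"linear":[0,0,0],"turn":[0,0,0]},{"linear":[0,0,0],"turn":[0,0,0]},{"linear":[0,0,0],"turn":[0,0,0]},{"linear":[0,0,0],"turn":[0,0,0]},{"linear":[0,0,0],"turn":[0,0,0]}]' -1 40
python3 - <<'E'
from h import *
st=ctrl.state();print((st["ft_force"]@SR).round(1),((st["eef_pos"]-SO)@SR*1000).round(2),st["width"])
E
```

```text
time: 21.75
eef_pos: [0.6133, 0.1742, 0.1892]
ee_rot: [-0.242, -0.664, 0.705, -0.061]
ft_force: [-4.9, 0.5, 4.4]
width: 0.0133
[-2.5 -0.7  6. ] [115.34   1.01  56.06] 0.013307150457977443
```

```bash
python3 -m creep '[{"linear":[0.003,0,0],"turn":[0,0,0]},{"linear":[0.007,0,0],"turn":[0,0,0]},{"linear":[0.012,0,0],"turn":[0,0,0]},{"linear":[0.017,0,0],"turn":[0,0,0]},{"linear":[0.022,0,0],"turn":[0,0,0]},{"linear":[0.027,0,0],"turn":[0,0,0]},{"linear":[0.031,0,0],"turn":[0,0,0]},{"linear":[0.034,0,0],"turn":[0,0,0]}]'
python3 - <<'E'
from h import *
st=ctrl.state();print((st["ft_force"]@SR).round(1),((st["eef_pos"]-SO)@SR*1000).round(2),st["width"])
E
```

```text
time: 22.55
eef_pos: [0.5831, 0.1823, 0.1748]
ee_rot: [-0.242, -0.664, 0.705, -0.062]
ft_force: [1.3, -1.0, 1.0]
width: 0.0133
[ 1.8 -0.6  0.3] [80.92  0.96 56.13] 0.013281769075704473
```

Sliding friction is about 2 N, as stated. I'm continuing slowly to the end stop.

```bash
python3 -m creep '[{"linear":[0.001,0,0],"turn":[0,0,0]},{"linear":[0.002,0,0],"turn":[0,0,0]},{"linear":[0.003,0,0],"turn":[0,0,0]},{"linear":[0.004,0,0],"turn":[0,0,0]},{"linear":[0.005,0,0],"turn":[0,0,0]},{"linear":[0.005,0,0],"turn":[0,0,0]}]'
python3 - <<'E'
from h import *
st=ctrl.state();print((st["ft_force"]@SR).round(1),((st["eef_pos"]-SO)@SR*1000).round(2),st["width"])
E
```

```text
time: 23.15
eef_pos: [0.5804, 0.1831, 0.1736]
ee_rot: [-0.243, -0.664, 0.704, -0.062]
ft_force: [11.3, -2.9, -0.8]
width: 0.0135
[10.2  0.1 -5.7] [77.8   1.03 56.25] 0.013465385659029676
```

```bash
python3 -m creep '[{"linear":[0.001,0,0],"turn":[0,0,0]},{"linear":[0.002,0,0],"turn":[0,0,0]},{"linear":[0.002,0,0],"turn":[0,0,0]}]'
python3 - <<'E'
from h import *
st=ctrl.state();print((st["ft_force"]@SR).round(1),(st["ft_torque"]@SR).round(2),((st["eef_pos"]-SO)@SR*1000).round(2),st["width"])
for n in("scene","top"):
    p,d=ctrl.get_image(n);np.savez(f"pics/{n}11.npz",p=p,d=d)
    c=proj(n,[.56,.19,.14])[0].astype(int);x,y=c-40
    cv2.imwrite(f"pics/{n}11.png",cv2.resize(p[y:y+80,x:x+80,::-1],(480,480),interpolation=cv2.INTER_CUBIC))
E
```

```text
time: 23.45
eef_pos: [0.5804, 0.1831, 0.1736]
ee_rot: [-0.244, -0.664, 0.704, -0.062]
ft_force: [12.5, -4.5, -1.8]
width: 0.0132
[11.3 -1.1 -7.2] [-0.34 -2.12  0.14] [77.81  1.   56.25] 0.013234811142102697
```

View pics/scene11.png

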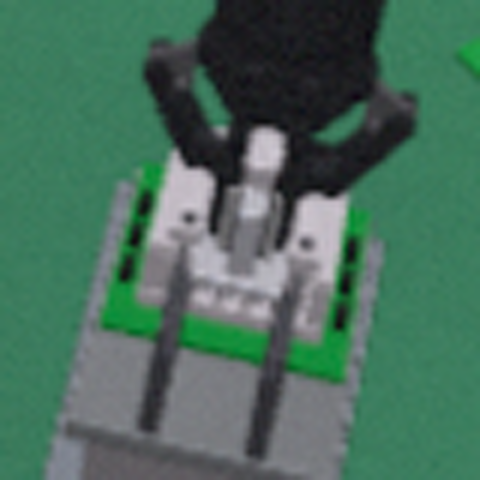

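View pics/top11.png

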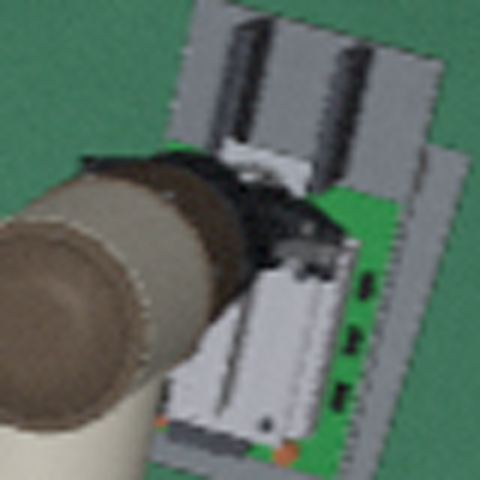

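```bash
python3 -m creep '[{"linear":[0.003,-0.0005,0],"turn":[0,0,0]},{"linear":[0.005,-0.0005,0],"turn":[0,0,0]},{"linear":[0.005,-0.0005,0],"turn":[0,0,0]}]' - 80
python3 - <<'E'
from h import *
st=ctrl.state();print((st["ft_force"]@SR).round(1),(st["ft_torque"]@SR).round(2),((st["eef_pos"]-SO)@SR*1000).round(2),st["width"],R.from_matrix(SR.T@R.from_quat(st["ee_rot"]).as_matrix()@toolR(np.eye(3),-1).T).as_rotvec())
E
```

```text
time: 23.85
eef_pos: [0.5801, 0.1832, 0.1737]
ee_rot: [-0.247, -0.663, 0.704, -0.062]
ft_force: [30.3, -10.6, -6.9]
width: 0.0125
[ 26.1  -2.3 -19.8] [-0.56 -6.11  0.4 ] [77.61  1.02 56.55] 0.012516956742926811 [-0.00189998 -0.00823154 -0.00366814]
```

```bash
python3 -m creep '[{"linear":[-0.0005,0,0],"turn":[0,0,0]},{"linear":[-0.0005,0,0],"turn":[0,0,0]}]'
python3 -m creep '[{"linear":[0,0,0],"turn":[0,0,0]},{"linear":[0,0,0],"turn":[0,0,0]},{"linear":[0,0,0],"turn":[0,0,0]},{"linear":[0,0,0],"turn":[0,0,0]},{"linear":[0,-0.02,0],"turn":[0,0,0]},{"linear":[0,-0.05,0],"turn":[0,0,0]},{"linear":[0,-0.09,0],"turn":[0,0,0]},{"linear":[0,-0.13,0],"turn":[0,0,0]}]' 1
python3 -m creep '[{"linear":[0.04,-0.03,0],"turn":[0,0,0]},{"linear":[0.08,-0.06,0],"turn":[0,0,0]},{"linear":[0.12,-0.08,0],"turn":[0,0,0]},{"linear":[0.16,-0.09,0],"turn":[0,0,0]}]'
python3 - <<'E'
from h import *
ctrl.get_image("top")
st=ctrl.state();print(st["time"],st["ft_force"])
for n in("scene","top"):
    p,d=ctrl.get_image(n);np.savez(f"pics/{n}12.npz",p=p,d=d)
    c=proj(n,[.56,.19,.14])[0].astype(int);x,y=c-40
    cv2.imwrite(f"pics/{n}12.png",cv2.resize(p[y:y+80,x:x+80,::-1],(480,480),interpolation=cv2.INTER_CUBIC))
    cv2.imwrite(f"pics/{n}12f.png",p[:,:,::-1])
    for k_ in("0","12"):
        P_,D_=load(n,k_)
        q=((cloud(n,None,D_)-SO)@SR)*1000
        t=q[(q[...,2]>79)&(q[...,2]<90)&(q[...,0]>55)&(q[...,0]<135)&(abs(q[...,1])<15)]
        print(n,k_,"tab",len(t),t.mean(0),np.percentile(t[:,0],[2,98]))
E
```

```text
time: 24.05
eef_pos: [0.5808, 0.1829, 0.1738]
ee_rot: [-0.247, -0.663, 0.704, -0.062]
ft_force: [1.8, 0.7, 0.7]
width: 0.0125
time: 24.85
eef_pos: [0.5259, 0.1978, 0.292]
ee_rot: [-0.246, -0.663, 0.705, -0.062]
ft_force: [0.8, 0.8, 1.3]
width: 0.0855
time: 25.25
eef_pos: [0.3478, 0.2469, 0.3061]
ee_rot: [-0.247, -0.664, 0.703, -0.062]
ft_force: [-0.3, 1.1, -0.1]
width: 0.0853
25.3 [-1.73655613 -1.41139888 -1.34604153]
scene 0 tab 31 [115.47668538   2.10047486  82.9121781 ] [100.40287612 126.03245271]
scene 12 tab 27 [77.42214869  1.72781173 83.11501212] [62.20636948 87.21402132]
top 0 tab 36 [113.71425198  -0.45512052  83.34621064] [102.41524454 124.13897337]
top 12 tab 36 [76.73930567 -0.84493595 82.9663684 ] [64.84755875 87.7543995 ]
```

View pics/scene12.png

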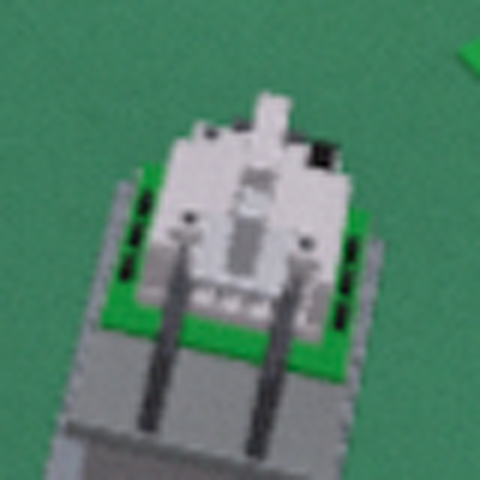

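View pics/top12.png

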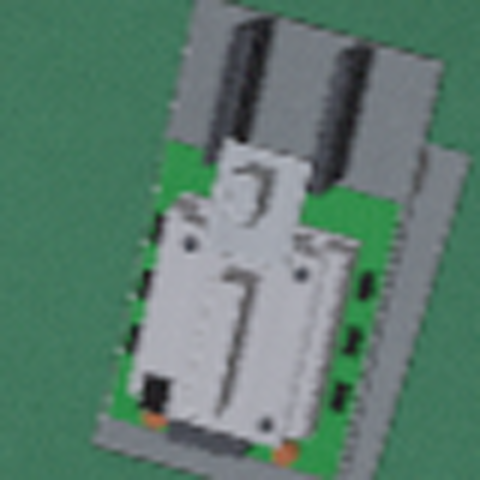

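View pics/top12f.png

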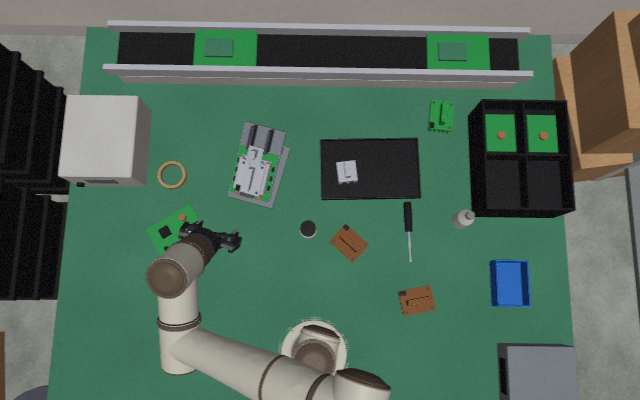

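Run:
```python
from h import *
for n,box in (("scene",(slice(170,262),slice(345,412))),("top",(slice(118,210),slice(215,295)))):
    p,d=load(n,"12");q=((cloud(n,None,d)-SO)@SR)*1000
    m=np.zeros(d.shape,bool);m[box]=True;m&=(p.min(-1)>90)&(d>0)
    for nm,zl,zh,yl,yh in(("plate-side+",33,43,26,37),("plate-side-",33,43,-37,-26),("spine",69,80,-9,9),("tongue",43.5,52,10,20),("tongue-",43.5,52,-18,-9),("tab",78,90,-12,12),("fixfins",24,33,-40,40),("cheek",24,33,40,46),("cheek-",24,33,-46,-40)):
        s=q[m&(q[...,2]>zl)&(q[...,2]<zh)&(q[...,1]>yl)&(q[...,1]<yh)&(q[...,0]<140)]
        print(n,nm,len(s),"x",np.percentile(s[:,0],[0,2,98,100]).round(1),"z",np.median(s[:,2]).round(1),"y",np.percentile(s[:,1],[2,98]).round(1))
    im=p[...,::-1]
    for X in ([50,0,28],[-50,0,28],[38,0,46.5],[-54,0,40],[75,0,82.5],[35,0,74]):
        print("  ",X,proj(n,SO+SR@(np.array(X)/1000)).round(1))
    c=proj(n,[.56,.19,.14])[0].astype(int);print("crop origin",c-40)
```

```text
scene plate-side+ 62 x [-34.4 -30.7  74.9  99.3] z 39.6 y [26.2 36.8]
scene plate-side- 67 x [-56.7 -49.2  51.4  55.2] z 38.6 y [-36.2 -26.1]
scene spine 90 x [-39.3 -38.1  88.5  91.1] z 75.1 y [-6.3  8.5]
scene tongue 42 x [37.9 39.1 96.4 96.8] z 47.4 y [10.3 19.5]
scene tongue- 36 x [40.3 43.1 94.6 95.6] z 47.8 y [-17.4  -9.2]
scene tab 30 x [-8.9 32.3 87.3 87.6] z 83.0 y [-4.4  8.3]
scene fixfins 36 x [-52.3 -48.1  52.9  54.7] z 29.6 y [-39.7  35.2]
scene cheek 35 x [-44.6 -43.1  52.9  53.2] z 29.4 y [40.9 45.8]
scene cheek- 30 x [-48.8 -47.   49.3  49.9] z 28.4 y [-44.8 -40.1]
   [50, 0, 28] [[379.1 223.5]]
   [-50, 0, 28] [[383.1 205.6]]
   [38, 0, 46.5] [[380.7 216.2]]
   [-54, 0, 40] [[383.9 201.8]]
   [75, 0, 82.5] [[381.5 213.2]]
   [35, 0, 74] [[382.6 208.1]]
crop origin [340 180]
top plate-side+ 87 x [-33.4 -31.7  46.2  47. ] z 38.0 y [26.1 36.6]
top plate-side- 102 x [-51.3 -48.2  46.7  48. ] z 38.5 y [-36.7 -26.1]
top spine 117 x [-35.8 -35.3  87.4  88. ] z 74.3 y [-8.7  6.8]
top tongue 48 x [-36.6 -30.9  93.1  94.9] z 46.8 y [10.6 19.7]
top tongue- 51 x [-28.6 -19.   93.7  94.5] z 46.9 y [-17.8  -9.1]
top tab 56 x [-35.  -32.1  87.5  88.2] z 81.2 y [-7.4  6. ]
top fixfins 67 x [-53.1 -49.5  51.3  52.2] z 30.9 y [-39.9  37.9]
top cheek 48 x [-47.5 -45.5  48.3  50.2] z 28.0 y [40.4 45.6]
top cheek- 57 x [-46.  -44.7  50.   52.6] z 27.7 y [-45.9 -40.1]
   [50, 0, 28] [[254.7 160.2]]
   [-50, 0, 28] [[247.5 191.4]]
   [38, 0, 46.5] [[252.4 165. ]]
   [-54, 0, 40] [[246.2 193.6]]
   [75, 0, 82.5] [[252.2 154.9]]
   [35, 0, 74] [[249.9 167.6]]
crop origin [212 122]
```

The latch is down over the plate edge, with the tongue front at x of about 38–40 against 38 expected. My relaxing move may have drawn it back by a fraction of a millimetre, so I'll give it a gentle final push from the up-slope side with the fingers closed.

Run:
```python
from h import *
st=ctrl.state();print(((st["eef_pos"]-SO)@SR*1000).round(1))
delta(SO+SR@[.113,.001,.150],toolR(SR,-1))
```

```text
[-85.6   2.2 277.2]
linear [-0.1978, 0.1285, 0.0016] turn [0.0007, 0.0015, -0.0067] |l| 235.9 deg 0.4
```

```bash
python3 -m creep '[{"linear":[-0.045,0.01,0.0016],"turn":[0.0007,0.0015,-0.0067]},{"linear":[-0.09,0.03,0.0016],"turn":[0.0007,0.0015,-0.0067]},{"linear":[-0.135,0.05,0.0016],"turn":[0.0007,0.0015,-0.0067]},{"linear":[-0.175,0.075,0.0016],"turn":[0.0007,0.0015,-0.0067]},{"linear":[-0.1978,0.1,0.0016],"turn":[0.0007,0.0015,-0.0067]},{"linear":[-0.1978,0.1285,0.0016],"turn":[0.0007,0.0015,-0.0067]},{"linear":[-0.1978,0.1285,0.0016],"turn":[0.0007,0.0015,-0.0067]},{"linear":[-0.1978,0.1285,0.0016],"turn":[0.0007,0.0015,-0.0067]}]' -1 40
python3 - <<'E'
from h import *
st=ctrl.state();print(st["width"],((st["eef_pos"]-SO)@SR*1000).round(1),st["joint_positions"].round(2))
delta(SO+SR@[.113,.001,.060],toolR(SR,-1))
E
```

```text
time: 26.2
eef_pos: [0.5735, 0.1839, 0.2731]
ee_rot: [-0.243, -0.664, 0.705, -0.06]
ft_force: [-0.5, 0.4, 0.3]
width: 0.0003
0.0002651450437021845 [113.6   0.  149.4] [ 0.73  0.16 -0.45  0.52 -0.79  0.24]
linear [0.0006, 0.0894, -0.0012] turn [-0.0023, -0.0011, 0.0005] |l| 89.4 deg 0.15
```

```bash
python3 -m creep '[{"linear":[0.0006,0.03,-0.001],"turn":[0,0,0]},{"linear":[0.0006,0.055,-0.001],"turn":[0,0,0]},{"linear":[0.0006,0.075,-0.001],"turn":[0,0,0]},{"linear":[0.0006,0.0894,-0.001],"turn":[0,0,0]},{"linear":[0.0006,0.0894,-0.001],"turn":[0,0,0]},{"linear":[0.0006,0.0894,-0.001],"turn":[0,0,0]}]'
python3 -m creep '[{"linear":[0.002,0,0],"turn":[0,0,0]},{"linear":[0.004,0,0],"turn":[0,0,0]},{"linear":[0.006,0,0],"turn":[0,0,0]},{"linear":[0.008,0,0],"turn":[0,0,0]},{"linear":[0.010,0,0],"turn":[0,0,0]},{"linear":[0.010,0,0],"turn":[0,0,0]}]'
python3 - <<'E'
from h import *
st=ctrl.state();print((st["ft_force"]@SR).round(1),((st["eef_pos"]-SO)@SR*1000).round(1))
E
```

```text
time: 26.8
eef_pos: [0.6099, 0.1757, 0.1936]
ee_rot: [-0.243, -0.664, 0.704, -0.061]
ft_force: [-0.4, -0.1, 1.0]
width: 0.0001
time: 27.4
eef_pos: [0.6008, 0.178, 0.1892]
ee_rot: [-0.243, -0.664, 0.705, -0.061]
ft_force: [-0.0, -0.1, -0.3]
width: 0.0003
[-0.1 -0.1 -0.3] [103.5   1.4  61.5]
```

```bash
python3 -m creep '[{"linear":[0.001,0,0],"turn":[0,0,0]},{"linear":[0.002,0,0],"turn":[0,0,0]},{"linear":[0.003,0,0],"turn":[0,0,0]},{"linear":[0.004,0,0],"turn":[0,0,0]},{"linear":[0.004,0,0],"turn":[0,0,0]}]'
python3 - <<'E'
from h import *
st=ctrl.state();print((st["ft_force"]@SR).round(1),((st["eef_pos"]-SO)@SR*1000).round(1))
E
```

```text
time: 27.9
eef_pos: [0.5977, 0.1789, 0.1878]
ee_rot: [-0.243, -0.664, 0.705, -0.061]
ft_force: [2.5, -1.7, -0.9]
width: -0.0005
[ 2.2 -1.  -2. ] [100.    1.5  61.6]
```

```bash
python3 -m creep '[{"linear":[0.001,0,0],"turn":[0,0,0]},{"linear":[0.002,0,0],"turn":[0,0,0]},{"linear":[0.003,0,0],"turn":[0,0,0]},{"linear":[0.003,0,0],"turn":[0,0,0]}]'
python3 - <<'E'
from h import *
st=ctrl.state();print((st["ft_force"]@SR).round(1),((st["eef_pos"]-SO)@SR*1000).round(1))
E
```

```text
time: 28.3
eef_pos: [0.5975, 0.1791, 0.188]
ee_rot: [-0.245, -0.664, 0.704, -0.062]
ft_force: [15.2, -6.4, -2.1]
width: -0.0004
[13.9 -2.2 -8.8] [99.8  1.6 61.9]
```

The push met a firm stop at 14 N with only about 0.2 mm of motion, so the latch was already at its end stop. I'm backing off up-slope, then up and away.

```bash
python3 -m creep '[{"linear":[-0.006,0,0],"turn":[0,0,0]},{"linear":[-0.012,0,0],"turn":[0,0,0]},{"linear":[-0.013,-0.03,0],"turn":[0,0,0]},{"linear":[-0.013,-0.07,0],"turn":[0,0,0]},{"linear":[-0.013,-0.12,0],"turn":[0,0,0]},{"linear":[-0.013,-0.17,0],"turn":[0,0,0]},{"linear":[0.03,-0.2,0],"turn":[0,0,0]},{"linear":[0.08,-0.21,0],"turn":[0,0,0]}]'
python3 -m creep '[{"linear":[0.05,0,0],"turn":[0,0,0]},{"linear":[0.1,0,0],"turn":[0,0,0]},{"linear":[0.14,0,0],"turn":[0,0,0]},{"linear":[0.14,0,0],"turn":[0,0,0]}]'
python3 - <<'E'
from h import *
ctrl.get_image("top")
st=ctrl.state();print(st["time"],st["ft_force"],np.abs(st["qd"]).max())
for n,box in (("scene",(slice(170,262),slice(345,412))),("top",(slice(118,210),slice(215,295)))):
    p,d=ctrl.get_image(n);np.savez(f"pics/{n}13.npz",p=p,d=d)
    cv2.imwrite(f"pics/{n}13.png",p[:,:,::-1])
    q=((cloud(n,None,d)-SO)@SR)*1000
    t=q[(q[...,2]>79)&(q[...,2]<90)&(q[...,0]>55)&(q[...,0]<135)&(abs(q[...,1])<15)]
    k=q[(abs(q[...,2]-38)<4)&(abs(q[...,0])<35)&(abs(q[...,1])<36)&(abs(q[...,1])>12)]
    print(n,"tab",t.mean(0),"plate z",np.median(k[:,2]),np.degrees(np.linalg.lstsq(np.c_[k[:,:2],np.ones(len(k))],k[:,2],rcond=None)[0][:2]))
E
```

```text
time: 29.1
eef_pos: [0.4439, 0.2224, 0.3483]
ee_rot: [-0.247, -0.666, 0.701, -0.062]
ft_force: [-0.4, 1.4, 0.3]
width: -0.0001
time: 29.5
eef_pos: [0.319, 0.2564, 0.2864]
ee_rot: [-0.244, -0.666, 0.702, -0.065]
ft_force: [-0.1, -0.4, 0.5]
width: -0.0004
29.55 [ 1.37151909 -0.22460325 -0.06327857] 0.06663245683657777
scene tab [78.28420703  1.77895636 83.40233233] plate z 39.256107908742756 [ 0.23593961 -0.28386318]
top tab [76.64291986 -0.53893424 82.96132071] plate z 38.120240277457256 [ 0.23492539 -0.09461356]
```

View pics/scene13.png

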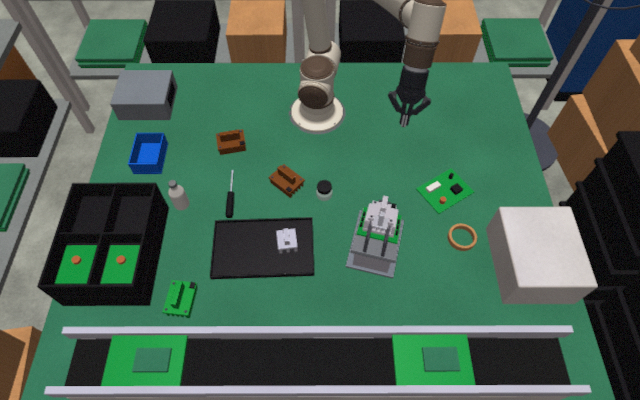

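The scene shows the sink seated in the jig at (380,215) with the latch closed over it. The arm is clear at (410,110), and the small sink, jar, bottle, screwdriver, tape and board are where they were.

```bash
python3 -c "from workcell import ctrl;print(ctrl.sign_off())"
```

```text
the job is handed in; nothing more can be done
None
```

The large sink is seated in the jig, the latch is closed over its edge, and I handed the job in at about 29.6 s with the arm clear.

- **Regrip:** The first grasp took joint 6 to its range limit over the jig. I put the sink back in the tray and regripped it half-turned.
- **Seating:** The fins went down with no side force. The thick fin is in the wide gap, with the black block at the low end over it. The floor carried the sink's weight within about 0.5 mm of the expected height.
- **Latch:** I slid it about 37.5 mm until it met a firm stop at 26 N, then let go. A second 14 N push with closed fingers moved it only about 0.2 mm, so I take it as fully down.

**Last checks:** The final depth readings put the plate level within about 0.3° and at seated height. The other objects look unmoved in the picture.

**Disagreements:**
- The tab reads about 77–78 mm up-slope from the seat, where 75 mm is nominal for a closed latch. Its upper edge and the tongue's front edge come closer to nominal, at about 75.5 mm and 38–40 mm (38 nominal). I put the rest down to camera error, because the stop was firm both times.
- The two cameras differed by 2–3 mm across the slope, so I aligned the sink to the fins within each view.

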